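# Unhook the dry test panel from the keeper rail

### The job

Move the small box that lies over the slot of the wooden rack onto the black rubber mat. Then take the blue test panel off the drying rail - lift it slightly and tilt its handle towards the front so that its hook slips out under the yellow keeper strip, do not force it - and stand it upright in the rack's slot, right down to the slot's floor, and let go. Leave the grey panel hanging on the rail and do not disturb the tin and the mixing cup.

Things in the scene. Friction and masses are not known exactly. Their poses are not given: they have to be found in the camera images.
- stand: Drying stand, fixed: base plate 80 (x) x 190 (y) x 10 mm, end posts 20 x 12 mm at y = +-88 mm, x = 4 mm, a round steel rail between them and a yellow keeper strip above it. Highest point 217 mm. Behind and below the rail, between the posts, all is open. Origin: centre of the underside. Panels are taken to the front, -x.
- rail (a point): Middle of the rail's axis. The rail is 12 mm in diameter, runs along y, axis 185 mm above the bench. Same axes as the stand.
- keeper (a point): Middle of the front lower edge of the yellow keeper strip, 24 mm above and 3 mm behind the rail's axis. From there the strip reaches 34 mm to the back (+x); 188 mm long, 6 mm thick. It hangs over the hooks. Same axes as the stand.
- blue_panel: Blue test panel on an aluminium hanger, loose, 100 to 200 g, hanging on the rail to the left or right of the grey one. Origin: middle of the hook's throat, on the rail's axis (within 5 mm) when it hangs; x to the back of the stand, y along the rail, z up. Mm, own frame: hanger strip x -14 to -8, z -56 to 11, 30 wide (y); panel x -2 to 6, z -130 to -50, 64 wide (y); jog joining them at z -56 to -50.
- blue_panel_tip (a point): Lower end of the blue panel's hook tip, behind the rail. Tip: x 11 to 16, z -16 to 6 mm in the panel's frame; crown over the rail: z 6 to 11. A straight lift is stopped by the keeper after 13 mm, still hooked. Turned 30 to 45 degrees about the rail (handle to the front, foot to the back) it slides out along the panel's own z: 30 mm frees it; by 40 mm jog and panel meet the rail, so then draw it to the front.
- blue_panel_grip (a point): Middle of the blue panel's black handle, a block 10 (x) x 30 (y) x 46 (z) mm on the front of the hanger, rising above the keeper strip; its upper end is 17 mm above this point. This point is at x = -13, z = 40 mm in the panel's frame. Same axes as the panel.
- blue_panel_foot (a point): Middle of the lower edge of the blue panel (x = 2, z = -130 mm in the panel's frame).
- grey_panel: Grey test panel on a hanger of the same shape and size as the blue one, same frame, hanging 74 to 90 mm beside it on the same rail; to be left there.
- rack: Wooden rack block, fixed, 60 (x) x 110 (y) x 55 mm high, with one slot in its top, 14 mm wide (x) and 80 mm long (y), in the middle, 40 mm deep, with a chamfered mouth (4 mm). Origin: centre of the underside. Beware above it: the corner of a wall screen hangs 570 mm over the bench near x = 0.51, y = -0.13 m.
- slot_floor (a point): Centre of the slot's floor, 15 mm above the bench; same axes as the rack.
- small_box: Closed dark red-brown box 40 (x) x 70 (y) x 22 mm high, loose, about 60 g, lying flat on top of the rack over the slot. Origin: centre of its underside.
- mat: Black rubber mat 100 (x) x 110 (y) x 3 mm, fixed flat on the bench. Origin: centre of its underside. Between mat and rack stand a balance (pan 106 mm high, 280 mm across) and, behind it, a beige meter whose head reaches to 331 mm at x > 0.56 m; a grey meter right of the rack is as high (x > 0.41, y < -0.18 m).
- tin: Closed round sample tin with a white band, 67 mm in diameter, 73 mm high, loose, standing at the front edge of the bench, to the right of the rack. Origin: centre of its underside.
- cup: Clear mixing cup, 73 mm in diameter, 86 mm high, loose, standing at the front edge of the bench, to the right of the tin. Origin: centre of its underside.
Mind the look-alikes: they are no part of the job. What is shaped like the small_box but turquoise is not meant.

How it is judged:
By the outcome, as a careful person would: the job done as asked, in the order asked, and still so for the second after the job is handed in, with the robot touching nothing.
It also fails if it takes over 67 s, if anything falls off the work surface, if the arm or the gripper's body presses on something with over 40 N, if the wrist force passes 120 N, or if a joint passes its speed limit or range.

### The arm

A 6-joint arm with a two-finger parallel gripper is mounted at the origin on a cart in front of the work surface, level with it; the furniture and walls round the work are solid. World frame = base frame: x ahead of the robot, y to its left, z up, the work surface at z = 0. Lengths are in mm, angles in rad, forces in N, time in s.
With the tool pointing down it reaches from about 275 to 1000 mm from the base axis. Payload 8.4 kg.
Tool frame: the origin (TCP) lies midway between the tips of the shut fingers; the grasp point (between the pads) lies 19 mm behind it; z points along the fingers, x is the direction in which the jaws open and shut, and the axes are right-handed (so a half turn about z gives the same grasp; the last joint's range is limited). The gripper opens to 85 mm and grips with 20 to 120 N. Pads are 22 mm wide; open, the fingers measure 114 mm over their backs; the gripper's body (76 mm by 85 mm) begins 54 mm behind the grasp point. The pads swing forward as they close: fully open they stand 13 mm farther back than shut.
Start: joints at [-1.344, 0.353, 1.633, -0, 1.155, -0.002], TCP at [141.754, -608.715, 231.281] pointing down, gripper open.
Joint ranges: [-2.63, 2.63], [-0.92, 2.1], [0.06, 2.66], [-1.3, 4.44], [0, 2.69], [-3.02, 3.02]. Speed limits (rad/s): [2.22, 2.22, 2.79, 3.14, 3.14, 3.14].

### API

Orientations are given as [roll, pitch, yaw] about the fixed x, y, z axes, in that order (R = Rz(yaw) Ry(pitch) Rx(roll)).
In Python, from rig import sense, grab_frame, camera_model, job gives the robot as it stands.
- The arm moves only by the tool arm_command, never from a script. Its argument "plan" is a list of rows, each an object with "translation": the shift along the tool's x, y, z in cm, a list of three; "twist": the turn about the tool's z in rad; "gripper": the opening, from 0 (shut) to 1 (fully open). A call has exactly 5 rows; each row is the pose to reach, as a shift and turn from the pose measured when the call began, along the tool's axes at that moment; what a row does not reach only later rows make up. A row lasts 1/12 s, in which the tool goes at most 41.7 mm and 7.16 degrees, less where a joint would pass 70% of its speed; a pose out of reach is approached as far as the arm can. A call with a gripper value outside its range is refused whole. The fingers move at their own pace and stop on an object; "squeeze" is the grip in N (left out, the last holds). Time passes only in rows, so rows that repeat a pose let the fingers close, or fill a call up. It gives the time, the measured TCP pose, the force and the opening at its end, in the units of the state.
- sense(): the state, without advancing time (a new reading comes with each control period).
- grab_frame(name): name is "scene" or "top" or "wrist"; returns the picture (384x512x3 uint8, blue, green, red); there is no depth.
- camera_model(name): a dict with "fx", "fy", "cx", "cy" (pixels), "dist_coeffs" ([k1, k2, p1, p2, k3] as OpenCV has them; the pictures are not rectified), "pose" (4x4, takes a point from camera to world coordinates). Camera axes: x right, y down, z forward; pixel columns grow to the right and rows downward; lengths in mm; the calibration is good to about 2 mm. A picture is of the moment at which its call begins: read the wrist's pose just before it. camera_model takes no time and is no camera call; for the wrist camera it gives the pose at the moment of the call.
- job.sign_off(): hands the job in, once; it reports no verdict.
The state is a dict: "clock": time; "qpos": joint angles; "qvel": joint speeds; "joint_efforts": joint torques, N m; "eef_pos": TCP position; "tcp_rot": TCP orientation; "contact_force": force on the tool from outside, world axes, zero at the start; "wrist_torque": the same for the moment, N m; "opening": opening from 0.0 (shut) to 1.0 (fully open).
Only numpy, scipy, OpenCV 4.12 (cv2) and the standard library are available. Lean on these libraries where they do the work, as an engineer would, in place of code of your own. Each camera call takes 0.05 s, during which the arm holds its last target.

## Working session

There is one attempt and no reset: what is moved stays moved. The work goes in short steps, Python scripts to look and compute and a tool call to move; the robot and the scene stay as the last step left them, time stands still between calls to the robot, and variables do not carry over. Pictures are saved under pics/ and viewed, and the job is handed in when it is done.

Besides the shell and the picture viewer there is one more tool, called in YAML: its name, and indented under it one key for each argument. arm_command: Moves the arm, as the interface text tells. Its arguments: {"type":"object","properties":{"plan":{"type":"array","items":{"type":"object","properties":{"translation":{"type":"array","items":{"type":"number"}},"twist":{"type":"number"},"gripper":{"type":"number"}}}},"squeeze":{"type":"number"}},"required":["plan"]}

```bash
ls; mkdir -p pics
cat > h.py <<'E'
import numpy as np, cv2, json, pickle
from rig import sense, grab_frame, camera_model, job
def snap(name,tag):
    m=camera_model(name); f=grab_frame(name); cv2.imwrite(f'pics/{tag}.png',f); pickle.dump(m,open(f'pics/{tag}.pkl','wb')); return f,m
def load(tag): return cv2.imread(f'pics/{tag}.png'), pickle.load(open(f'pics/{tag}.pkl','rb'))
def K(m): return np.array([[m['fx'],0,m['cx']],[0,m['fy'],m['cy']],[0,0,1.]])
def ray(m,uv):
    p=cv2.undistortPoints(np.array([[uv]],float),K(m),np.array(m['dist_coeffs'],float))[0,0]
    T=np.array(m['pose']); d=T[:3,:3]@np.array([p[0],p[1],1]); return T[:3,3],d/np.linalg.norm(d)
def onz(m,uv,z):
    o,d=ray(m,uv); return o+d*(z-o[2])/d[2]
def tri(obs):
    A=np.zeros((3,3));b=np.zeros(3);R=[]
    for m,uv in obs:
        o,d=ray(m,uv);P=np.eye(3)-np.outer(d,d);A+=P;b+=P@o;R.append((o,d))
    X=np.linalg.solve(A,b); return X,[np.linalg.norm(np.cross(X-o,d)) for o,d in R]
def proj(m,X):
    T=np.linalg.inv(np.array(m['pose'])); r,_=cv2.Rodrigues(T[:3,:3])
    return cv2.projectPoints(np.array(X,float).reshape(-1,1,3),r,T[:3,3],K(m),np.array(m['dist_coeffs'],float))[0].reshape(-1,2)
def crop(tag,x0,y0,x1,y1,s,out):
    f=cv2.imread(f'pics/{tag}.png')[y0:y1,x0:x1]; cv2.imwrite(f'pics/{out}.png',cv2.resize(f,None,fx=s,fy=s,interpolation=cv2.INTER_CUBIC))
E
python3 - <<'E'
from h import *
for n in ('scene','top','wrist'):
    f,m=snap(n,n+'0'); print(n,np.round(m['pose'],3).tolist(),m['fx'])
print(sense())
E
```

```text
pics
scene [[-0.787, -0.332, 0.52, -195.7], [-0.617, 0.423, -0.664, 880.984], [0.0, -0.843, -0.538, 843.277], [0.0, 0.0, 0.0, 1.0]] 433.41479390074045
top [[0.024, -0.992, 0.128, 313.888], [-1.0, -0.025, -0.008, 9.182], [0.011, -0.127, -0.992, 1543.479], [0.0, 0.0, 0.0, 1.0]] 453.2033354849949
wrist [[0.226, -0.931, -0.286, 215.192], [-0.974, -0.216, -0.066, -591.704], [-0.0, 0.294, -0.956, 373.299], [0.0, 0.0, 0.0, 1.0]] 299.83150663980064
{'clock': 0.15, 'qpos': array([-1.34439058e+00,  3.53491452e-01,  1.63398542e+00, -3.77582494e-06,
        1.15520434e+00, -2.39731682e-03]), 'qvel': array([ 0.00055654, -0.00130524, -0.00401131, -0.00063158,  0.00039227,
       -0.00055909]), 'joint_efforts': array([ 1.15018524e-04, -6.05635428e+01, -3.42340243e+01, -7.59285882e-06,
        6.20883191e-03, -2.64071252e-05]), 'eef_pos': array([ 141.672854  , -608.34209566,  230.72318052]), 'tcp_rot': array([ 3.14159181e+00,  1.08856866e-03, -1.34199174e+00]), 'contact_force': array([ 0.41267286,  0.60320567, -0.89481818]), 'wrist_torque': array([-0.02486172,  0.01828672,  0.00559629]), 'opening': 0.9991745782379983}
```

View pics/scene0.png

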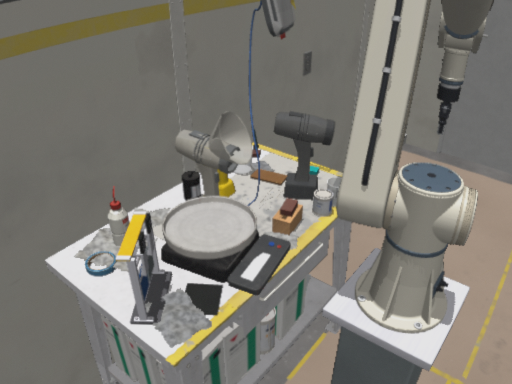

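View pics/top0.png

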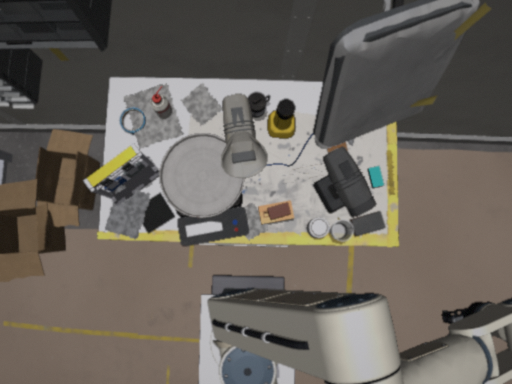

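View pics/wrist0.png

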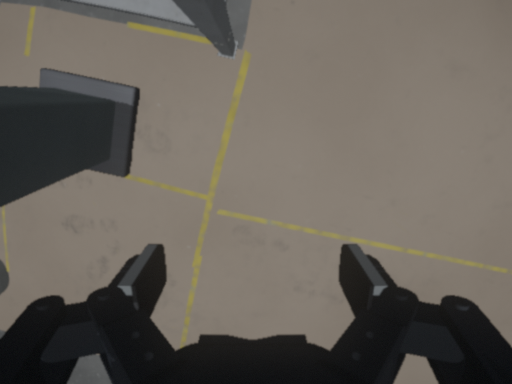

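Run:
```python
from h import *
crop('top0',75,70,235,250,5,'t_a'); crop('top0',230,150,400,250,4.5,'t_b'); crop('scene0',80,200,320,330,3.3,'s_a')
crop('scene0',230,140,370,250,5,'s_b')
_,m=load('top0')
for n,uv in dict(rack=(277,212),mat=(158,213),standc=(122,172),tin=(318,228),cup=(342,232)).items(): print(n,onz(m,uv,50).round())
```

```text
rack [430. -89.  50.]
mat [416. 304.  50.]
standc [551. 433.  50.]
tin [ 380. -226.   50.]
cup [ 368. -306.   50.]
```

View pics/t_a.png

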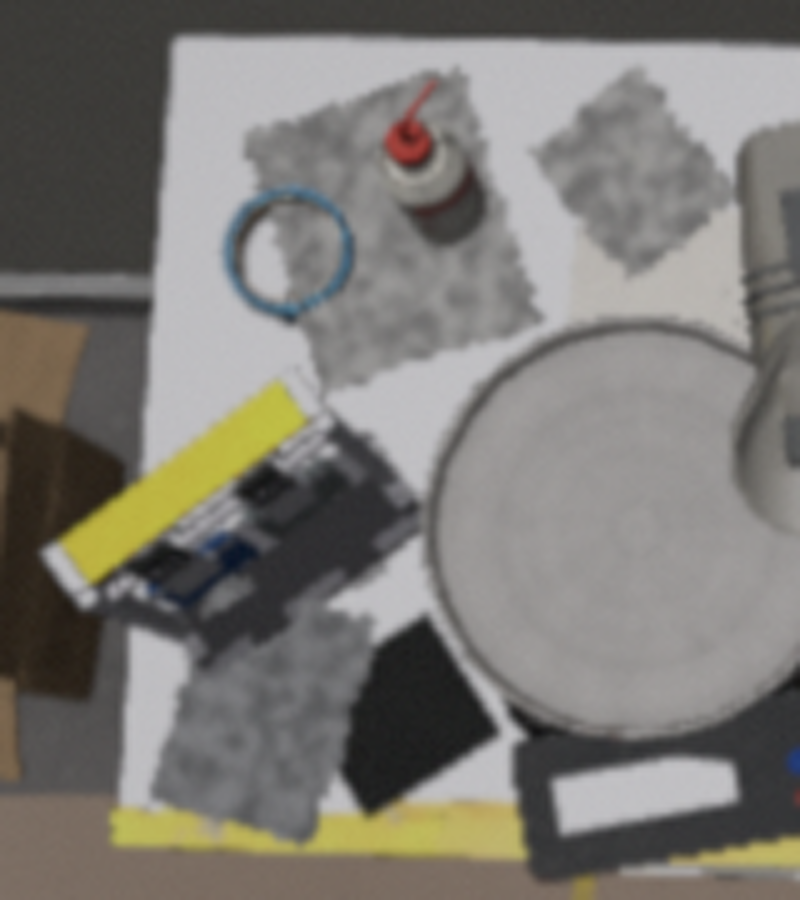

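View pics/t_b.png

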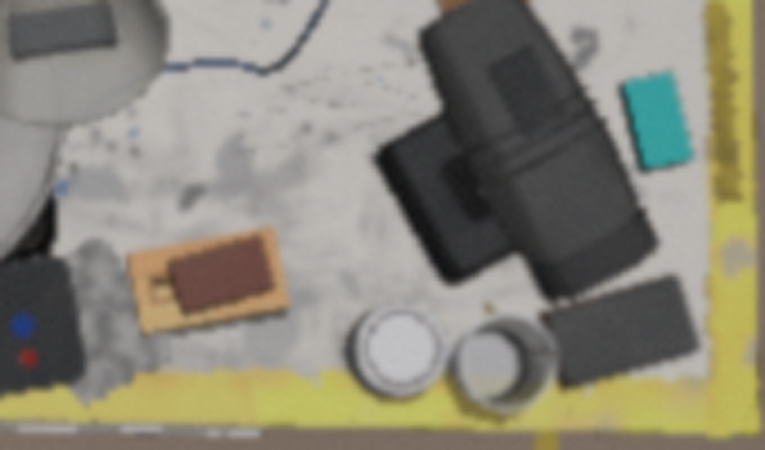

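View pics/s_a.png

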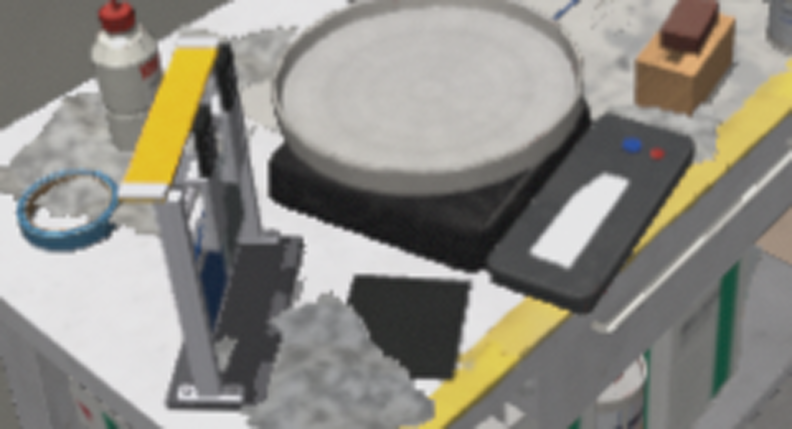

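View pics/s_b.png

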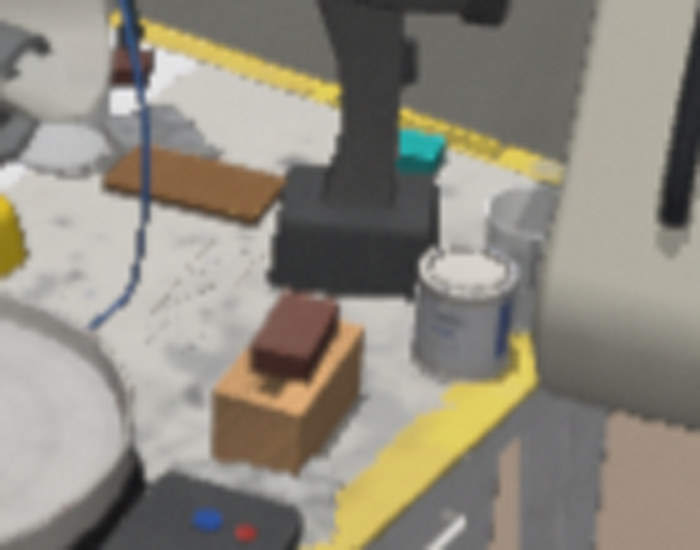

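Run:
```python
from h import *
_,m=load('top0'); _,s=load('scene0')
def t(p,o=(230,150),k=4.5): return (p[0]/k+o[0]-.4,p[1]/k+o[1]-.4)
for p in [(168,260),(266,235),(276,287),(180,315)]: print('box',onz(m,t(p),77).round(1))
for p in [(130,255),(272,228),(288,308),(145,333)]: print('rack',onz(m,t(p),55).round(1))
ta=lambda p:t(p,(75,70),5)
for p in [(285,378),(305,408),(75,585),(45,550)]: print('keeper',onz(m,ta(p),217).round(1))
for p in [(425,615),(497,735),(370,815)]: print('mat',onz(m,ta(p),3).round(1))
for p in [(420,505),(205,660)]: print('base front',onz(m,ta(p),10).round(1))
```

```text
box [441.9 -54.5  77. ]
box [ 461.8 -125.1   77. ]
box [ 424.3 -132.9   77. ]
box [402.4 -63.9  77. ]
rack [446.8 -27.5  55. ]
rack [ 469.3 -131.5   55. ]
rack [ 410.7 -144.    55. ]
rack [390.  -39.7  55. ]
keeper [606.5 361.7 217. ]
keeper [588.3 348.4 217. ]
keeper [477.9 481.5 217. ]
keeper [498.5 501.5 217. ]
mat [489.7 311.4   3. ]
mat [408.8 258.1   3. ]
mat [351.9 342.6   3. ]
base front [564.9 317.3  10. ]
base front [454.  460.5  10. ]
```

```bash
cat >> h.py <<'E'
from scipy.spatial.transform import Rotation as Ro
def go(*t,yaw=None):
    s=sense(); p=np.array(s['eef_pos']); R=Ro.from_euler('xyz',s['tcp_rot']).as_matrix()
    d=R.T@(np.array(t)-p)/10; tw=0
    if yaw is not None:
        tw=(s['tcp_rot'][2]-yaw+np.pi)%(2*np.pi)-np.pi
    print('clk %.2f pos %s yaw %.3f op %.3f F %s q1 %.2f q6 %.2f| shift cm %s twist %.3f'%(s['clock'],p.round(1),s['tcp_rot'][2],s['opening'],np.round(s['contact_force'],1),s['qpos'][0],s['qpos'][5],d.round(2),tw))
E
python3 -c "
from h import *
go(300,-330,260,yaw=0.25)"
```

```text
clk 0.15 pos [ 141.7 -608.3  230.7] yaw -1.342 op 0.999 F [ 0.4  0.6 -0.9] q1 -1.34 q6 -0.00| shift cm [-23.52 -21.73  -2.9 ] twist -1.592
```

arm_command:
  plan:
    - {"translation":[-4,-3.5,-1],"twist":-0.12,"gripper":1}
    - {"translation":[-8,-7,-2],"twist":-0.24,"gripper":1}
    - {"translation":[-12,-10.5,-3],"twist":-0.36,"gripper":1}
    - {"translation":[-15,-14,-3],"twist":-0.48,"gripper":1}
    - {"translation":[-18,-17,-3],"twist":-0.6,"gripper":1}

```text
clock: 0.57
eef_pos: [244.5, -428.5, 259.6]
tcp_rot: [-3.141, 0.0, -0.737]
contact_force: [1.7, -0.2, 0.3]
opening: 1.0
```

```bash
python3 -c "
from h import *
go(330,-110,260,yaw=0.25)"
```

```text
clk 0.57 pos [ 244.5 -428.5  259.6] yaw -0.737 op 1.000 F [ 1.7 -0.2  0.3] q1 -1.06 q6 -0.32| shift cm [-1.507e+01 -2.933e+01 -2.000e-02] twist -0.987
```

arm_command:
  plan:
    - {"translation":[-1.8,-3.5,0],"twist":-0.12,"gripper":1}
    - {"translation":[-3.6,-7,0],"twist":-0.24,"gripper":1}
    - {"translation":[-5.4,-10.5,0],"twist":-0.36,"gripper":1}
    - {"translation":[-7.2,-14,0],"twist":-0.48,"gripper":1}
    - {"translation":[-9,-17.5,0],"twist":-0.6,"gripper":1}

```text
clock: 0.98
eef_pos: [295.3, -236.6, 259.6]
tcp_rot: [-3.141, -0.0, -0.132]
contact_force: [1.5, 0.2, 0.8]
opening: 0.999
```

```bash
python3 -c "
from h import *
go(380,-94,260,yaw=0.25)"
```

```text
clk 0.98 pos [ 295.3 -236.6  259.6] yaw -0.132 op 0.999 F [1.5 0.2 0.8] q1 -0.68 q6 -0.55| shift cm [  6.53 -15.24  -0.03] twist -0.382
```

arm_command:
  plan:
    - {"translation":[1.5,-3.5,0],"twist":-0.1,"gripper":1}
    - {"translation":[3.0,-7,0],"twist":-0.2,"gripper":1}
    - {"translation":[4.5,-10.5,0],"twist":-0.3,"gripper":1}
    - {"translation":[6.5,-14,0],"twist":-0.38,"gripper":1}
    - {"translation":[6.5,-15.2,0],"twist":-0.38,"gripper":1}

```text
clock: 1.4
eef_pos: [382.6, -91.1, 260.2]
tcp_rot: [-3.141, -0.003, 0.256]
contact_force: [0.5, -1.0, -0.0]
opening: 1.001
```

```bash
python3 -c "
from h import *
snap('wrist','w1'); snap('top','top1'); go(380,-94,260,yaw=0.25)"
```

```text
clk 1.50 pos [380.1 -92.4 259.6] yaw 0.252 op 0.999 F [-0.5 -0.1 -1.3] q1 -0.24 q6 -0.50| shift cm [-0.05  0.15 -0.04] twist 0.002
```

View pics/w1.png

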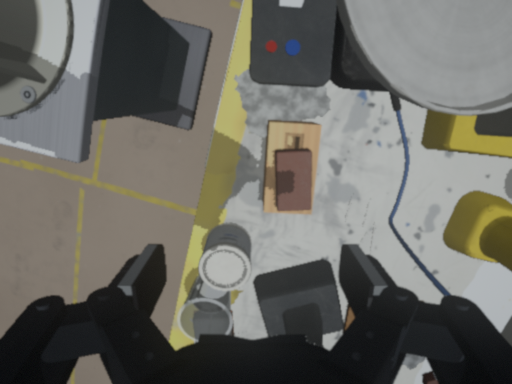

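Run:
```python
from h import *
crop('w1',250,105,340,225,6,'w1c')
```

```text
(no output)
```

View pics/w1c.png

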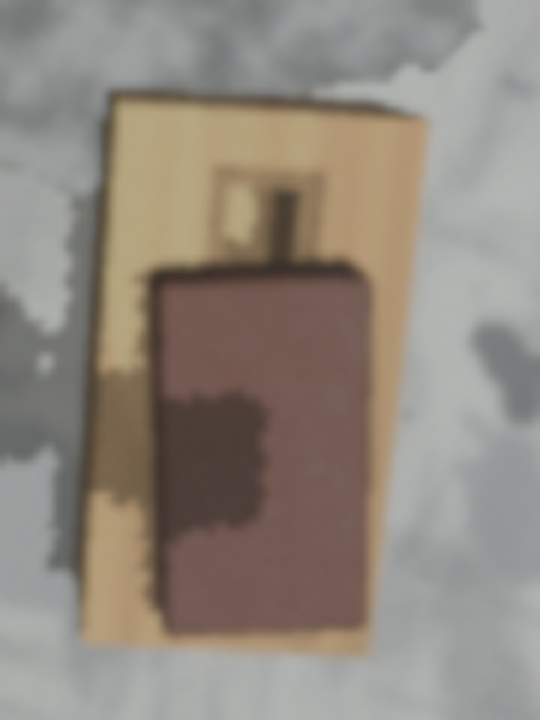

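Run:
```python
from h import *
_,m=load('w1'); _,tm=load('top0')
c=lambda p,o,k:(p[0]/k+o[0]-.4,p[1]/k+o[1]-.4)
W=[(160,282),(368,280),(365,630),(170,632)];T=[(168,260+55*0),(0,0),(0,0),(0,0)]
B=[];
for p in W: B.append(onz(m,c(p,(250,105),6),77)); 
R=[onz(m,c(p,(250,105),6),55) for p in [(112,97),(427,120),(370,652),(85,640)]]
for n,Q in (('box',B),('rack',R)):
    Q=np.array(Q); print(n,Q.round(1).tolist(),'ctr',Q.mean(0).round(1)); 
    d=[Q[1]-Q[0],Q[2]-Q[1],Q[3]-Q[2],Q[0]-Q[3]]; print([ (round(np.linalg.norm(x),1), round(np.degrees(np.arctan2(x[1],x[0]))%90,1)) for x in d])
tt=lambda p:c(p,(230,150),4.5)
# box corners: left-front(w 0) = small x, large y => top (180,315)
for a,b in [((160,282),(180,315)),((368,280),(168,260)),((365,630),(266,235)),((170,632),(276,287))]:
    print('box tri',[x if np.isscalar(x) else np.round(x,1) for x in tri([(m,c(a,(250,105),6)),(tm,tt(b))])])
for a,b in [((427,120),(130,255)),((370,652),(272,228))]:
    print('rack tri',[np.round(x,1) for x in tri([(m,c(a,(250,105),6)),(tm,tt(b))])])
```

```text
box [[403.8, -64.6, 77.0], [440.6, -54.6, 77.0], [461.0, -119.7, 77.0], [424.4, -129.6, 77.0]] ctr [432.4 -92.1  77. ]
[(np.float64(38.1), np.float64(15.3)), (np.float64(68.3), np.float64(17.4)), (np.float64(37.9), np.float64(15.1)), (np.float64(68.1), np.float64(17.6))]
rack [[388.1, -36.0, 55.0], [447.4, -24.7, 55.0], [470.1, -130.9, 55.0], [412.0, -143.2, 55.0]] ctr [429.4 -83.7  55. ]
[(np.float64(60.4), np.float64(10.8)), (np.float64(108.6), np.float64(12.0)), (np.float64(59.4), np.float64(11.9)), (np.float64(109.8), np.float64(12.6))]
box tri [array([402. , -63.1,  89.6]), array([0.4, 0.4])]
box tri [array([442.4, -55.1,  69.7]), array([0.3, 0.3])]
box tri [array([ 464.4, -125.5,   61.6]), array([1.5, 1.5])]
box tri [array([ 425.8, -133.6,   66.1]), array([0.7, 0.7])]
rack tri [array([446.3, -26. ,  60. ]), array([1.4, 1.4])]
rack tri [array([ 469.6, -131.1,   55.4]), array([0.5, 0.5])]
```

```bash
python3 -c "
from h import *
go(432.5,-92.5,58,yaw=0.288)"
```

```text
clk 1.50 pos [380.1 -92.4 259.6] yaw 0.252 op 0.999 F [-0.5 -0.1 -1.3] q1 -0.24 q6 -0.50| shift cm [ 5.06  1.33 20.16] twist -0.036
```

arm_command:
  plan:
    - {"translation":[3,0.8,2.5],"twist":-0.03,"gripper":1}
    - {"translation":[5,1.3,6],"twist":-0.036,"gripper":1}
    - {"translation":[5.06,1.33,9.5],"twist":-0.036,"gripper":1}
    - {"translation":[5.06,1.33,12.5],"twist":-0.036,"gripper":1}
    - {"translation":[5.06,1.33,14],"twist":-0.036,"gripper":1}

```text
clock: 1.92
eef_pos: [430.0, -93.1, 116.2]
tcp_rot: [-3.139, 0.004, 0.287]
contact_force: [-0.7, 0.3, -0.1]
opening: 0.999
```

```bash
python3 -c "
from h import *
snap('wrist','w2'); go(432.5,-92.5,58,yaw=0.288)"
```

```text
clk 1.97 pos [429.  -92.9 115. ] yaw 0.287 op 0.996 F [-2.   0.1 -1.8] q1 -0.22 q6 -0.50| shift cm [0.38 0.08 5.7 ] twist -0.001
```

View pics/w2.png

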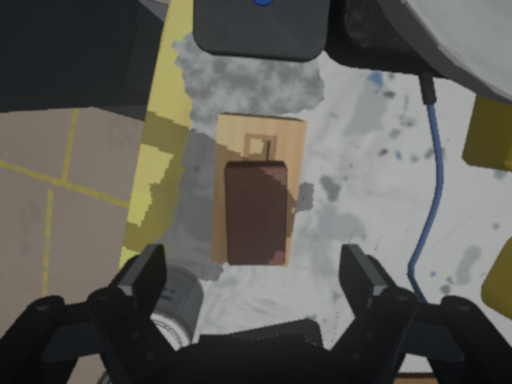

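```bash
python3 -c "
from h import *
_,m=load('w2')
Q=np.array([onz(m,p,77) for p in [(225,166),(286,163),(287,265),(228,264)]]);print(Q.round(1),Q.mean(0).round(1))
Q=np.array([onz(m,p,55) for p in [(219,115),(306,122),(287,265),(212,260)]]);print(Q.round(1),Q.mean(0).round(1))
go(432.5,-92.5,58,yaw=0.288)"
```

```text
[[ 404.   -64.    77. ]
 [ 439.7  -51.5   77. ]
 [ 462.9 -119.1   77. ]
 [ 423.7 -129.9   77. ]] [432.6 -91.1  77. ]
[[ 390.5  -36.8   55. ]
 [ 447.4  -24.7   55. ]
 [ 469.3 -130.8   55. ]
 [ 412.6 -143.2   55. ]] [430.  -83.9  55. ]
clk 1.97 pos [429.  -92.9 115. ] yaw 0.287 op 0.996 F [-2.   0.1 -1.8] q1 -0.22 q6 -0.50| shift cm [0.38 0.08 5.7 ] twist -0.001
```

Measurements agree. The box centre is at about (432.6, -92). Descend and grip.

arm_command:
  plan:
    - {"translation":[0.3,0.05,2],"twist":0,"gripper":1}
    - {"translation":[0.38,0.05,4],"twist":0,"gripper":1}
    - {"translation":[0.38,0.05,5.6],"twist":0,"gripper":1}
    - {"translation":[0.38,0.05,5.7],"twist":0,"gripper":1}
    - {"translation":[0.38,0.05,5.7],"twist":0,"gripper":1}
  squeeze: 30

```text
clock: 2.38
eef_pos: [431.9, -92.9, 58.1]
tcp_rot: [-3.137, 0.007, 0.286]
contact_force: [-0.0, -0.3, 0.9]
opening: 1.0
```

arm_command:
  plan:
    - {"translation":[0,0,0],"twist":0,"gripper":0.3}
    - {"translation":[0,0,0],"twist":0,"gripper":0.3}
    - {"translation":[0,0,0],"twist":0,"gripper":0.3}
    - {"translation":[0,0,0],"twist":0,"gripper":0.3}
    - {"translation":[0,0,0],"twist":0,"gripper":0.3}

```text
clock: 2.8
eef_pos: [432.5, -93.1, 59.1]
tcp_rot: [-3.138, 0.006, 0.287]
contact_force: [-1.8, -0.3, 9.0]
opening: 0.457
```

arm_command:
  plan:
    - {"translation":[0,0,-2],"twist":0,"gripper":0.3}
    - {"translation":[0,0,-5],"twist":0,"gripper":0.3}
    - {"translation":[0,0,-9],"twist":0,"gripper":0.3}
    - {"translation":[0,0,-13],"twist":0,"gripper":0.3}
    - {"translation":[0,0,-17],"twist":0,"gripper":0.3}

```text
clock: 3.22
eef_pos: [433.0, -93.2, 231.2]
tcp_rot: [-3.138, 0.006, 0.287]
contact_force: [1.5, -0.7, -1.1]
opening: 0.461
```

```bash
python3 -c "
from h import *
snap('wrist','w3'); go(385,310,240,yaw=0.65)"
```

```text
clk 3.27 pos [437.  -94.1 238.6] yaw 0.287 op 0.460 F [ 3.4 -1.5  6.4] q1 -0.22 q6 -0.50| shift cm [  6.44 -40.23  -0.17] twist -0.363
```

View pics/w3.png

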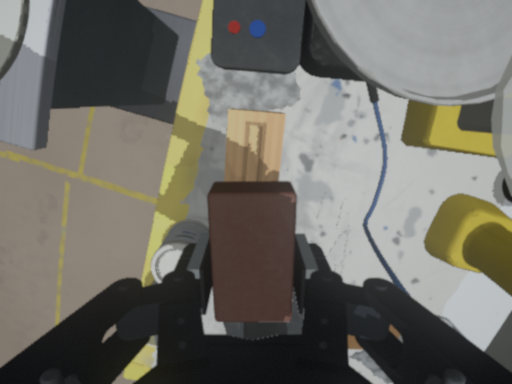

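arm_command:
  plan:
    - {"translation":[0.6,-4,0],"twist":-0.05,"gripper":0.3}
    - {"translation":[1.2,-8,0],"twist":-0.1,"gripper":0.3}
    - {"translation":[1.9,-12,0],"twist":-0.15,"gripper":0.3}
    - {"translation":[2.5,-16,0],"twist":-0.2,"gripper":0.3}
    - {"translation":[3.2,-20,0],"twist":-0.25,"gripper":0.3}

```text
clock: 3.68
eef_pos: [410.3, 108.4, 239.1]
tcp_rot: [3.139, -0.004, 0.539]
contact_force: [1.2, 0.1, -0.6]
opening: 0.457
```

```bash
python3 -c "
from h import *
go(385,310,240,yaw=0.65)"
```

```text
clk 3.68 pos [410.3 108.4 239.1] yaw 0.539 op 0.457 F [ 1.2  0.1 -0.6] q1 0.26 q6 -0.28| shift cm [  8.17 -18.61  -0.11] twist -0.111
```

arm_command:
  plan:
    - {"translation":[1.6,-3.7,0],"twist":-0.04,"gripper":0.3}
    - {"translation":[3.2,-7.5,0],"twist":-0.08,"gripper":0.3}
    - {"translation":[4.9,-11.2,0],"twist":-0.11,"gripper":0.3}
    - {"translation":[6.5,-15,0],"twist":-0.11,"gripper":0.3}
    - {"translation":[8.2,-18.6,0],"twist":-0.11,"gripper":0.3}

```text
clock: 4.1
eef_pos: [384.2, 312.3, 239.3]
tcp_rot: [3.139, -0.004, 0.65]
contact_force: [1.5, -0.7, -1.4]
opening: 0.46
```

```bash
python3 -c "
from h import *
snap('top','top2'); snap('wrist','w4'); crop('w4',0,0,512,384,1.5,'w4c');go(385,310,240,yaw=0.65)"
```

```text
clk 4.20 pos [384.7 315.2 239.4] yaw 0.653 op 0.459 F [ 0.3  0.4 -0.6] q1 0.68 q6 0.03| shift cm [-0.29  0.43 -0.06] twist 0.003
```

View pics/w4c.png

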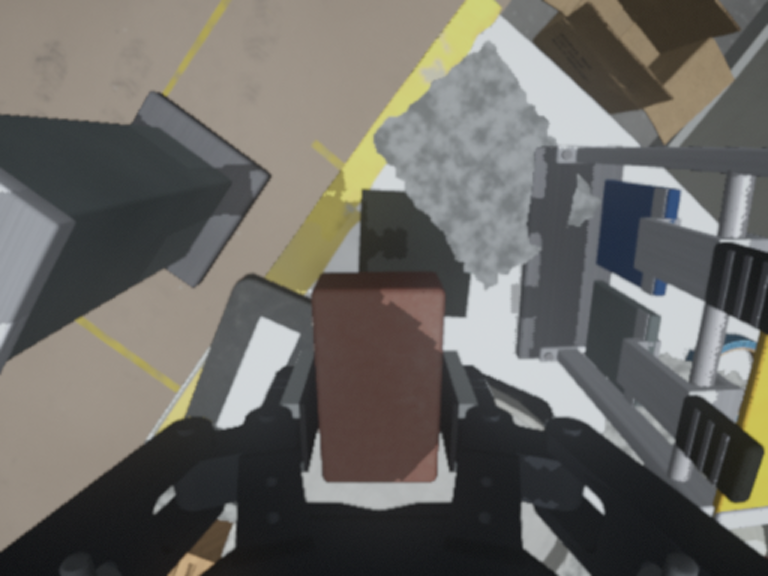

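Run:
```python
from h import *
_,m=load('w4')
f=lambda p:(p[0]/1.5-.2,p[1]/1.5-.2)
A=onz(m,f((362,190)),3); B=onz(m,f((467,316)),3); C=onz(m,f((360,270)),3);D=onz(m,f((470,280)),3);E=onz(m,f((400,191)),3)
print(A,B,C,D,E); an=lambda p,q:np.degrees(np.arctan2(*(q-p)[1::-1]))
print(an(C,A)-90,an(B,D)-90,an(A,E))
crop('top2',75,70,235,250,5,'t2')
```

```text
[349.0282556  345.38216522   3.        ] [491.28315386 313.02754318   3.        ] [388.62144594 289.21279769   3.        ] [471.33767884 340.41365816   3.        ] [374.66976852 363.80692502   3.        ]
35.17960241524635 36.06608010795837 35.699209585403786
```

View pics/t2.png

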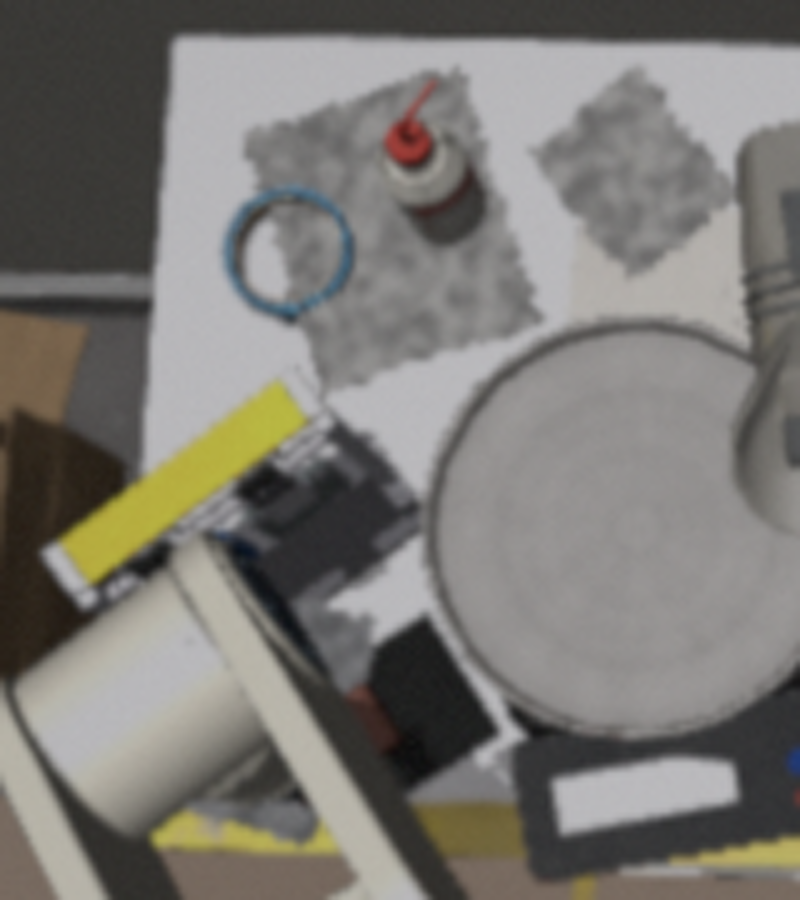

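```bash
python3 -c "
from h import *
go(420,329,7.5,yaw=0.62)"
```

```text
clk 4.20 pos [384.7 315.2 239.4] yaw 0.653 op 0.459 F [ 0.3  0.4 -0.6] q1 0.68 q6 0.03| shift cm [ 3.51  1.02 23.21] twist 0.033
```

arm_command:
  plan:
    - {"translation":[2.5,0.7,2.5],"twist":0.03,"gripper":0.3}
    - {"translation":[3.51,1.02,6],"twist":0.033,"gripper":0.3}
    - {"translation":[3.51,1.02,10],"twist":0.033,"gripper":0.3}
    - {"translation":[3.51,1.02,14],"twist":0.033,"gripper":0.3}
    - {"translation":[3.51,1.02,17],"twist":0.033,"gripper":0.3}

```text
clock: 4.62
eef_pos: [418.8, 327.8, 67.1]
tcp_rot: [3.14, -0.004, 0.62]
contact_force: [-0.7, -0.8, -1.1]
opening: 0.46
```

```bash
python3 -c "
from h import *
go(420,329,7.5,yaw=0.62)"
```

```text
clk 4.62 pos [418.8 327.8  67.1] yaw 0.620 op 0.460 F [-0.7 -0.8 -1.1] q1 0.66 q6 0.04| shift cm [ 0.15 -0.03  5.96] twist 0.000
```

arm_command:
  plan:
    - {"translation":[0.15,0,2],"twist":0,"gripper":0.3}
    - {"translation":[0.15,0,4],"twist":0,"gripper":0.3}
    - {"translation":[0.15,0,5.3],"twist":0,"gripper":0.3}
    - {"translation":[0.15,0,5.8],"twist":0,"gripper":0.3}
    - {"translation":[0.15,0,5.95],"twist":0,"gripper":0.3}

```text
clock: 5.03
eef_pos: [419.6, 327.8, 7.1]
tcp_rot: [3.14, -0.002, 0.62]
contact_force: [-1.4, -2.4, 3.9]
opening: 0.462
```

```bash
python3 -c "
from h import *
go(420,329,7,yaw=0.62)"
```

```text
clk 5.03 pos [419.6 327.8   7.1] yaw 0.620 op 0.462 F [-1.4 -2.4  3.9] q1 0.66 q6 0.04| shift cm [ 0.1  -0.07  0.01] twist 0.000
```

Box is in contact with the mat; release and lift.

arm_command:
  plan:
    - {"translation":[0,0,0],"twist":0,"gripper":0.6}
    - {"translation":[0,0,0],"twist":0,"gripper":0.9}
    - {"translation":[0,0,0],"twist":0,"gripper":1}
    - {"translation":[0,0,0],"twist":0,"gripper":1}
    - {"translation":[0,0,-2],"twist":0,"gripper":1}

```text
clock: 5.45
eef_pos: [418.2, 326.7, 25.4]
tcp_rot: [3.14, 0.002, 0.62]
contact_force: [-1.4, -0.7, 0.4]
opening: 1.002
```

arm_command:
  plan:
    - {"translation":[0,0,-4],"twist":0,"gripper":1}
    - {"translation":[0,0,-8],"twist":0,"gripper":1}
    - {"translation":[0,0,-12],"twist":0,"gripper":1}
    - {"translation":[0,0,-16],"twist":0,"gripper":1}
    - {"translation":[-1.5,0,-20],"twist":0,"gripper":1}

```text
clock: 5.87
eef_pos: [407.8, 319.8, 227.5]
tcp_rot: [3.14, -0.001, 0.62]
contact_force: [-0.5, 1.1, 0.3]
opening: 0.999
```

```bash
python3 -c "
from h import *
snap('wrist','w5'); crop('w5',0,0,512,384,1.5,'w5c');go(420,329,260,yaw=0.62)"
```

```text
clk 5.92 pos [407.6 319.8 234.4] yaw 0.620 op 0.997 F [-0.4  0.3  5. ] q1 0.66 q6 0.04| shift cm [ 1.56 -0.03 -2.55] twist 0.000
```

View pics/w5c.png

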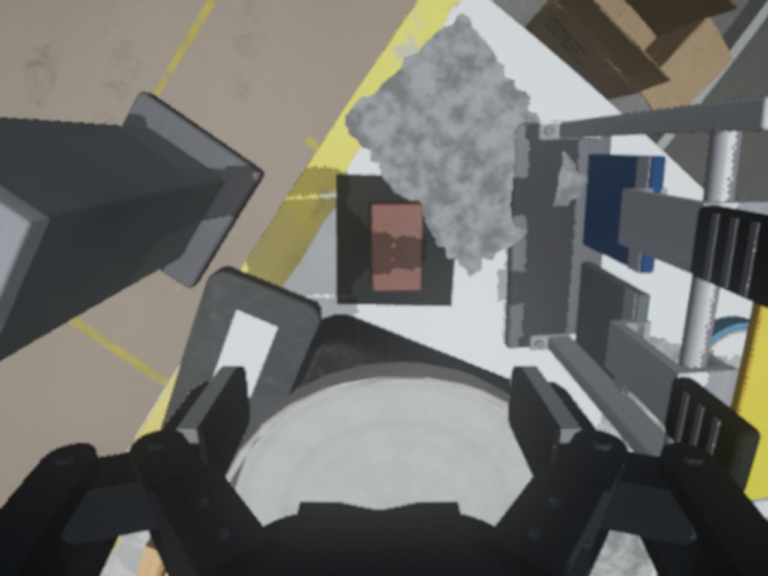

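```bash
python3 -c "
from h import *
go(450,390,330,yaw=2.26)"
```

```text
clk 5.92 pos [407.6 319.8 234.4] yaw 0.620 op 0.997 F [-0.4  0.3  5. ] q1 0.66 q6 0.04| shift cm [ 7.6  -3.24 -9.51] twist -1.640
```

arm_command:
  plan:
    - {"translation":[0,0,-3],"twist":-0.12,"gripper":1}
    - {"translation":[0,0,-6.5],"twist":-0.24,"gripper":1}
    - {"translation":[0,0,-9.5],"twist":-0.36,"gripper":1}
    - {"translation":[2,-1,-9.5],"twist":-0.48,"gripper":1}
    - {"translation":[4,-2,-9.5],"twist":-0.6,"gripper":1}

```text
clock: 6.33
eef_pos: [428.7, 359.6, 333.2]
tcp_rot: [3.133, -0.011, 1.225]
contact_force: [-0.2, -1.2, 0.2]
opening: 1.0
```

```bash
python3 -c "
from h import *
snap('wrist','w6'); go(450,390,330,yaw=2.26)"
```

```text
clk 6.38 pos [430.2 362.8 331.7] yaw 1.235 op 1.002 F [1.7 2.8 0.6] q1 0.70 q6 -0.54| shift cm [3.22 0.97 0.21] twist -1.025
```

arm_command:
  plan:
    - {"translation":[0.8,0.2,0],"twist":-0.12,"gripper":1}
    - {"translation":[1.6,0.4,0],"twist":-0.24,"gripper":1}
    - {"translation":[2.4,0.7,0],"twist":-0.36,"gripper":1}
    - {"translation":[3.2,1,0],"twist":-0.48,"gripper":1}
    - {"translation":[3.2,1,0],"twist":-0.6,"gripper":1}

```text
clock: 6.8
eef_pos: [450.7, 390.5, 332.1]
tcp_rot: [3.128, -0.005, 1.84]
contact_force: [0.2, -1.3, -0.8]
opening: 1.001
```

arm_command:
  plan:
    - {"translation":[0,0,0],"twist":-0.12,"gripper":1}
    - {"translation":[0,0,0],"twist":-0.24,"gripper":1}
    - {"translation":[0,0,0],"twist":-0.36,"gripper":1}
    - {"translation":[0,0,0],"twist":-0.42,"gripper":1}
    - {"translation":[0,0,0],"twist":-0.42,"gripper":1}

```text
clock: 7.22
eef_pos: [450.5, 390.3, 332.2]
tcp_rot: [3.127, 0.001, 2.263]
contact_force: [-0.3, -0.6, -0.1]
opening: 1.006
```

```bash
python3 -c "
from h import *
snap('wrist','w7'); crop('w7',0,0,512,384,1.55,'w7c'); go(450,390,330,yaw=2.26)"
```

```text
clk 7.27 pos [450.5 390.3 332.2] yaw 2.259 op 0.996 F [-0.7 -0.  -0.7] q1 0.71 q6 -1.55| shift cm [ 0.01 -0.06  0.22] twist -0.001
```

View pics/w7c.png

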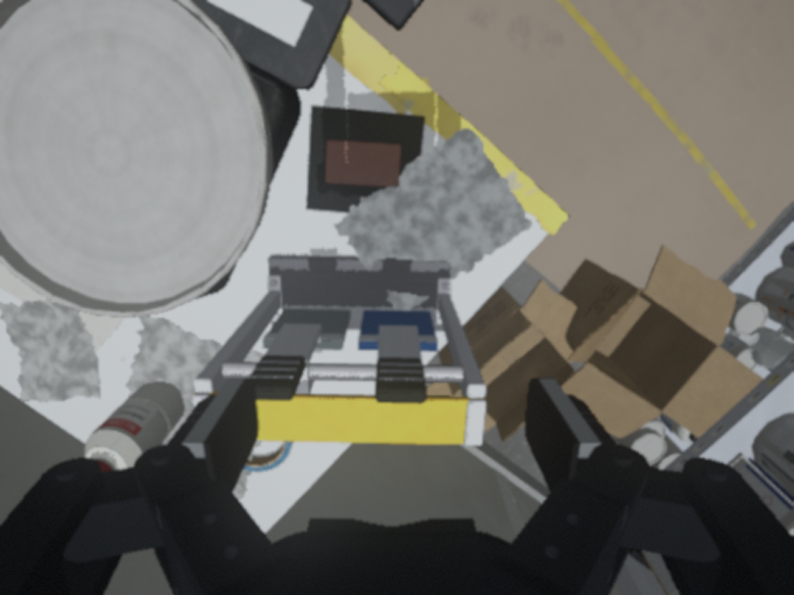

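View pics/w6.png

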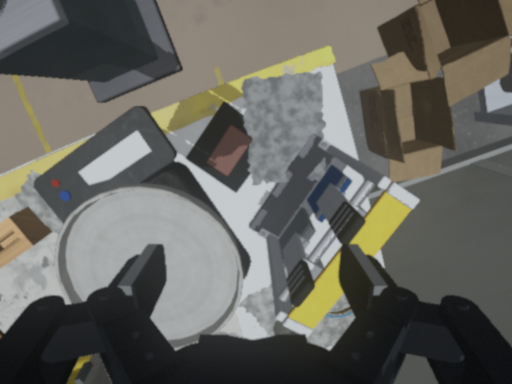

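Run:
```python
from h import *
crop('w7',125,160,325,300,4,'w7d'); crop('w6',240,130,430,340,3,'w6d')
```

```text
(no output)
```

View pics/w7d.png

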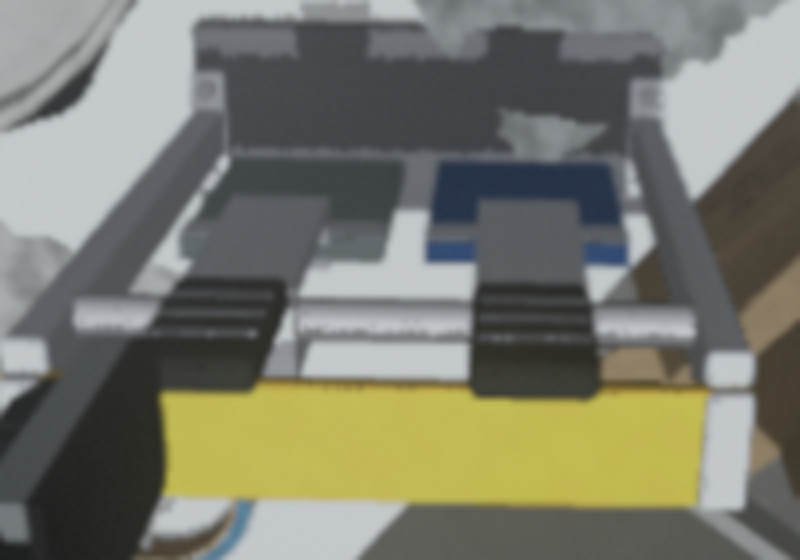

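View pics/w6d.png

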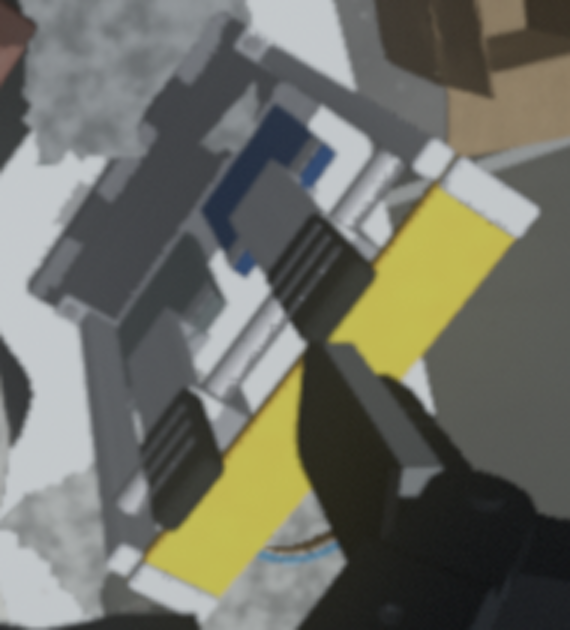

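Run:
```python
from h import *
_,a=load('w7'); _,b=load('w6'); _,t=load('top0')
A=lambda p:(p[0]/4+125-.4,p[1]/4+160-.4); B=lambda p:(p[0]/3+240-.3,p[1]/3+130-.3); T=lambda p:(p[0]/5+75-.4,p[1]/5+70-.4)
def s(n,*o):
    X,r=tri(o); print(n,X.round(1),np.round(r,1)); return X
rr=s('handle rear R',(a,A((602,397))),(b,B((375,268))))
rl=s('handle rear L',(a,A((470,396))),(b,B((313,343))))
s('keeper FR',(a,A((708,390))),(b,B((437,185))))
s('keeper RR',(a,A((698,505))),(b,B((513,238))))
s('postR front',(a,A((635,82))),(b,B((240,40))))
for n,p in (('handle rear R',(602,397)),('handle rear L',(470,396))): print(n,onz(a,A(p),242).round(1), )
for n,p in (('handle rear R',(375,268)),('handle rear L',(313,343))): print(n,onz(b,B(p),242).round(1))
print('kFR',onz(a,A((708,390)),217),onz(b,B((437,185)),217),'kFL',onz(b,B((147,563)),217))
print('rail ends top a',onz(a,A((75,300)),191),onz(a,A((690,312)),191))
```

```text
handle rear R [484.1 443.4 241.3] [0.5 0.5]
handle rear L [503.  421.2 239. ] [1.1 1.1]
keeper FR [477.4 474.5 214.8] [0.2 0.2]
keeper RR [502.2 493.6 217.5] [0. 0.]
postR front [463.9 468.6 -15.8] [0. 0.]
handle rear R [484.3 443.4 242. ]
handle rear L [502.6 420.9 242. ]
handle rear R [483.2 442.8 242. ]
handle rear L [500.1 420.1 242. ]
kFR [476.46816182 473.19407613 217.        ] [476.55180343 473.8779587  217.        ] kFL [579.81766613 347.30259956 217.        ]
rail ends top a [571.72472934 340.75774209 191.        ] [470.98280531 467.13694207 191.        ]
```

```bash
python3 -c "
from h import *
go(489,428.7,262,yaw=2.26)"
```

```text
clk 7.27 pos [450.5 390.3 332.2] yaw 2.259 op 0.996 F [-0.7 -0.  -0.7] q1 0.71 q6 -1.55| shift cm [0.53 5.31 7.1 ] twist -0.001
```

arm_command:
  plan:
    - {"translation":[0.3,2.5,0],"twist":0,"gripper":0.57}
    - {"translation":[0.53,5.31,0],"twist":0,"gripper":0.57}
    - {"translation":[0.53,5.31,2],"twist":0,"gripper":0.57}
    - {"translation":[0.53,5.31,5],"twist":0,"gripper":0.57}
    - {"translation":[0.53,5.31,7],"twist":0,"gripper":0.57}
  squeeze: 25

```text
clock: 7.68
eef_pos: [488.7, 428.5, 261.0]
tcp_rot: [3.128, 0.001, 2.255]
contact_force: [-0.0, -0.3, -0.5]
opening: 0.573
```

```bash
python3 -c "
from h import *
snap('wrist','w8'); crop('w8',0,0,512,384,1.55,'w8c'); go(489,428.7,221,yaw=2.26)"
```

```text
clk 7.73 pos [487.1 427.1 256.8] yaw 2.256 op 0.568 F [-1.2 -1.8 -3.8] q1 0.72 q6 -1.54| shift cm [0.01 0.22 3.58] twist -0.004
```

View pics/w8c.png

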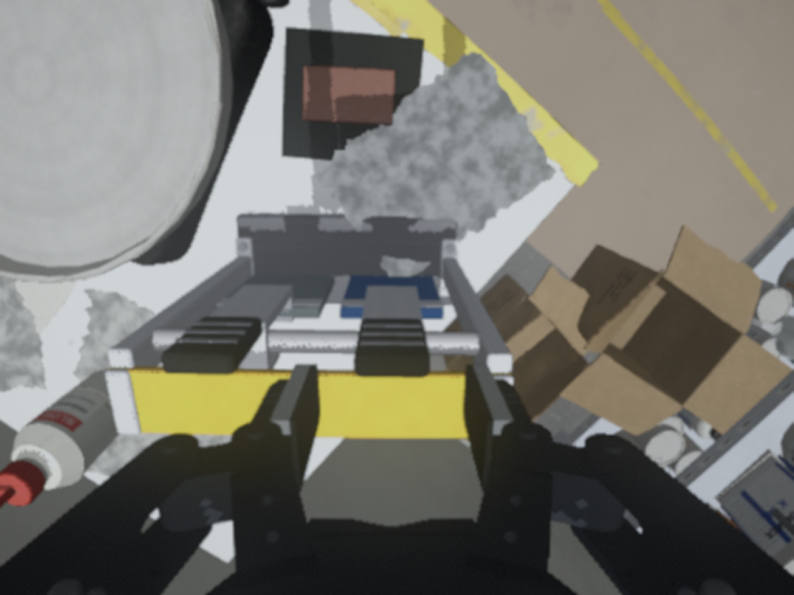

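Run:
```python
from h import *
_,m=load('w8')
f=lambda p:(p[0]/1.55-.2,p[1]/1.55-.2)
x=np.array([.774,.633]);y=np.array([-.633,.774])
for n,p,z in (('hrL',(357,373),242),('hrR',(430,373),242),('kFR',(466,374),217),('kFL',(135,369),217),('railL top',(160,332),190),('railR',(475,336),190)):
    X=onz(m,f(p),z); print(n,X.round(1),'sx %.1f sy %.1f'%(X[:2]@x,X[:2]@y))
P=[[489,428.7,221],[489,428.7,242],[489,428.7,262]]
print(proj(m,P)*1.55)
```

```text
hrL [501.6 421.3 242. ] sx 654.9 sy 8.5
hrR [483.9 443.  242. ] sx 655.0 sy 36.5
kFR [482.7 465.6 217. ] sx 668.3 sy 54.9
kFL [576.1 348.6 217. ] sx 666.5 sy -94.9
railL top [570.4 344.1 190. ] sx 659.3 sy -94.8
railR [472.  467.5 190. ] sx 661.3 sy 63.1
[[392.41836952 339.08172154]
 [392.52168946 360.684374  ]
 [392.64347022 386.27274608]]
```

arm_command:
  plan:
    - {"translation":[0,0.2,1],"twist":0,"gripper":0.57}
    - {"translation":[0,0.2,2],"twist":0,"gripper":0.57}
    - {"translation":[0,0.22,3],"twist":0,"gripper":0.57}
    - {"translation":[0,0.22,3.5],"twist":0,"gripper":0.57}
    - {"translation":[0,0.22,3.6],"twist":0,"gripper":0.57}

```text
clock: 8.15
eef_pos: [488.9, 428.5, 220.1]
tcp_rot: [3.135, 0.001, 2.255]
contact_force: [-0.7, 0.1, -1.5]
opening: 0.568
```

arm_command:
  plan:
    - {"translation":[0,0,0],"twist":0,"gripper":0.45}
    - {"translation":[0,0,0],"twist":0,"gripper":0.38}
    - {"translation":[0,0,0],"twist":0,"gripper":0.3}
    - {"translation":[0,0,0],"twist":0,"gripper":0.2}
    - {"translation":[0,0,0],"twist":0,"gripper":0.2}
  squeeze: 22

```text
clock: 8.57
eef_pos: [489.1, 428.7, 221.0]
tcp_rot: [3.134, 0.001, 2.255]
contact_force: [-0.6, -0.8, 3.1]
opening: 0.35
```

```bash
python3 -c "
from h import *
snap('wrist','w9'); crop('w9',0,0,512,384,1.55,'w9c'); go(489,428.7,221,yaw=2.26)"
```

```text
clk 8.62 pos [489.1 428.7 220.9] yaw 2.255 op 0.345 F [-1.4 -0.3  4.8] q1 0.72 q6 -1.54| shift cm [ 0.   -0.01 -0.01] twist -0.005
```

View pics/w9c.png

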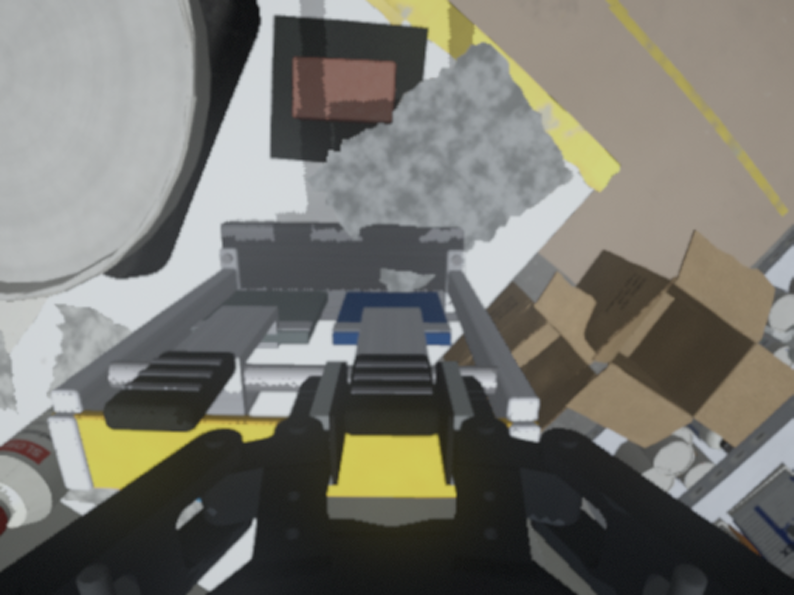

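arm_command:
  plan:
    - {"translation":[0,0,-0.2],"twist":0,"gripper":0.2}
    - {"translation":[0,-0.3,-0.2],"twist":0,"gripper":0.2}
    - {"translation":[0,-0.6,-0.1],"twist":0,"gripper":0.2}
    - {"translation":[0,-0.9,0.05],"twist":0,"gripper":0.2}
    - {"translation":[0,-1.0,0.15],"twist":0,"gripper":0.2}
  squeeze: 20

```text
clock: 9.03
eef_pos: [481.7, 422.7, 219.7]
tcp_rot: [3.132, 0.001, 2.255]
contact_force: [3.3, 2.1, 2.1]
opening: 0.345
```

```bash
python3 -c "
from h import *
snap('wrist','w10'); snap('scene','s10');crop('w10',100,150,400,350,2.6,'w10c'); crop('scene10'.replace('scene','s'),80,190,220,330,4,'s10c');go(489,428.7,221,yaw=2.26)"
```

```text
clk 9.13 pos [481.8 422.7 219.6] yaw 2.255 op 0.348 F [2.9 1.4 1.6] q1 0.72 q6 -1.54| shift cm [ 0.01  0.94 -0.13] twist -0.005
```

View pics/w10c.png

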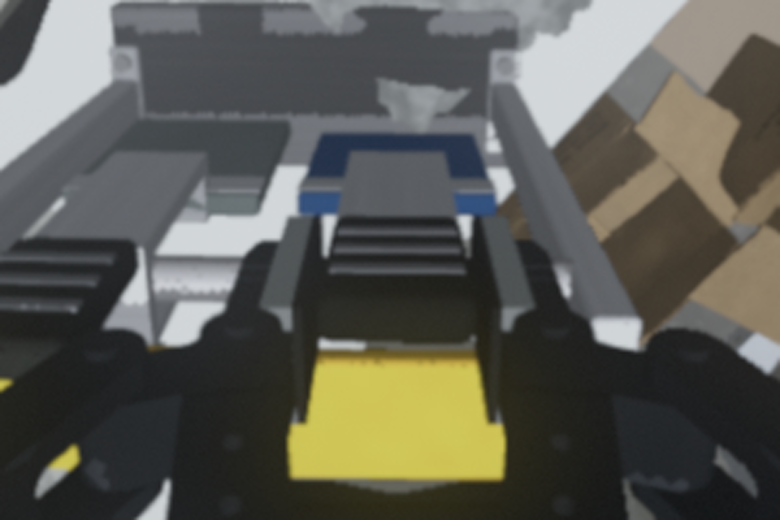

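View pics/s10c.png

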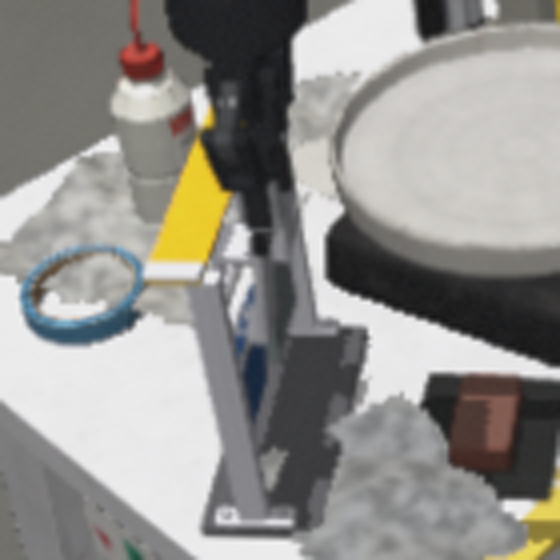

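arm_command:
  plan:
    - {"translation":[0,-0.25,0.15],"twist":0,"gripper":0.2}
    - {"translation":[0,-0.5,0.28],"twist":0,"gripper":0.2}
    - {"translation":[0,-0.85,0.56],"twist":0,"gripper":0.2}
    - {"translation":[0,-1.2,0.87],"twist":0,"gripper":0.2}
    - {"translation":[0,-1.5,1.2],"twist":0,"gripper":0.2}

```text
clock: 9.55
eef_pos: [469.9, 413.0, 207.9]
tcp_rot: [3.132, 0.001, 2.255]
contact_force: [-1.1, -0.7, 7.5]
opening: 0.346
```

```bash
python3 -c "
from h import *
snap('wrist','w11'); snap('scene','s11');crop('w11',100,150,400,350,2.6,'w11c'); crop('s11',80,190,220,330,4,'s11c');go(489,428.7,221,yaw=2.26)"
```

```text
clk 9.65 pos [469.3 412.5 207.3] yaw 2.255 op 0.342 F [0.1 0.5 5.5] q1 0.72 q6 -1.54| shift cm [ 0.01  2.56 -1.35] twist -0.005
```

View pics/w11c.png

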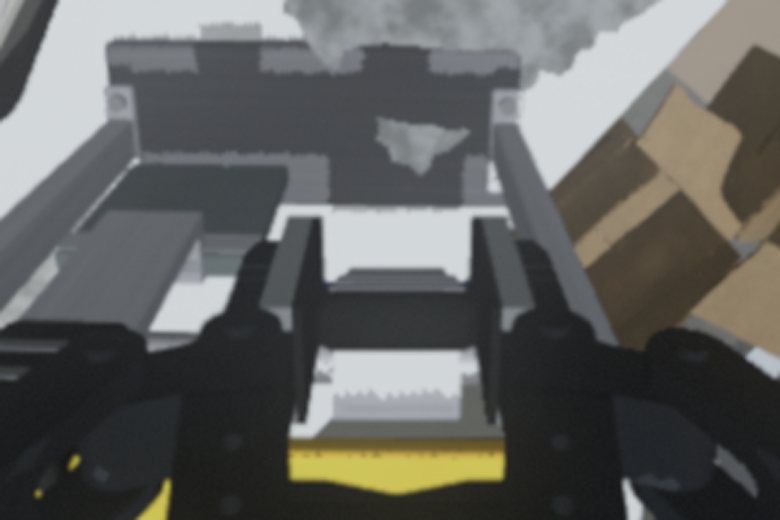

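View pics/s11c.png

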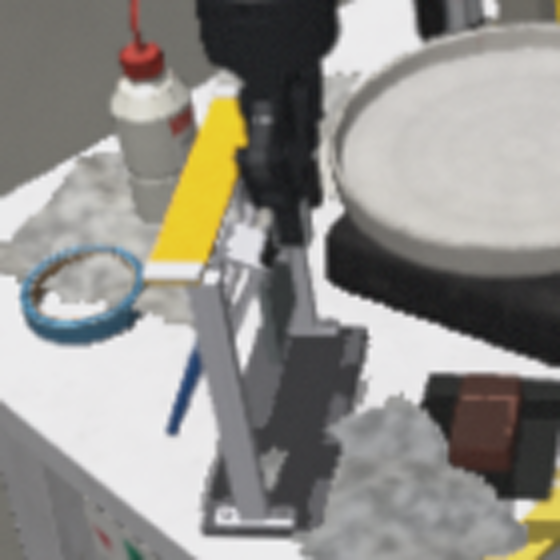

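```bash
cat >> h.py <<'E'
SX=np.array([.774,.633,0]);SY=np.array([-.633,.774,0]);SZ=np.array([0,0,1.])
def panel(th,tcp,zg=49,h=13,yaw=None):
    sx,sy=SX,SY
    if yaw is not None:
        a=yaw-np.pi/2; sx=np.array([np.cos(a),np.sin(a),0]); sy=np.array([-np.sin(a),np.cos(a),0])
    t=np.radians(th); xp=np.cos(t)*sx+np.sin(t)*SZ; zp=-np.sin(t)*sx+np.cos(t)*SZ
    O=np.array(tcp)+h*SZ+13*xp-zg*zp
    return O,lambda x,y,z:O+x*xp+y*sy+z*zp
def boxpts(f,x,y,z): return np.array([f(a,b,c) for a in x for b in y for c in z])
def draw(img,m,f,col):
    for x,y,z in (((-2,6),(-32,32),(-130,-50)),((-18,-8),(-15,15),(11,57)),((-14,-8),(-15,15),(-56,11)),((11,16),(-15,15),(-16,6))):
        q=proj(m,boxpts(f,x,y,z))
        for i in range(8):
            for j in range(i):
                if bin(i^j).count('1')==1: cv2.line(img,tuple(int(v) for v in np.round(q[i]*4)),tuple(int(v) for v in np.round(q[j]*4)),col,1)
def overlay(tag,th,tcp,crop_,out,cols=[(0,0,255),(0,255,0),(255,255,0)],**k):
    img,m=load(tag); img=cv2.resize(img,None,fx=4,fy=4,interpolation=cv2.INTER_CUBIC)
    for t,c in zip(th,cols): draw(img,m,panel(t,tcp,**k)[1],c)
    x0,y0,x1,y1=crop_; o=img[y0*4:y1*4,x0*4:x1*4]; s=min(1,800/o.shape[1],600/o.shape[0]); cv2.imwrite(f'pics/{out}.png',cv2.resize(o,None,fx=s,fy=s,interpolation=cv2.INTER_AREA))
E
python3 - <<'E'
from h import *
overlay('s11',(25,35),(469.3,412.5,207.3),(80,190,220,320),'ov11s')
overlay('w11',(25,35),(469.3,412.5,207.3),(100,130,400,350),'ov11w')
E
```

```text
(no output)
```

View pics/ov11s.png

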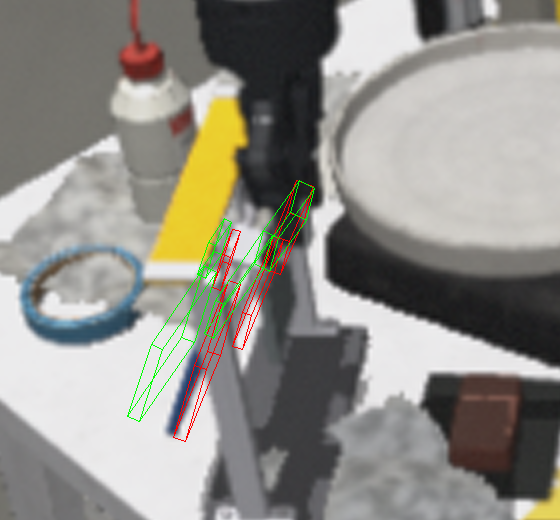

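View pics/ov11w.png

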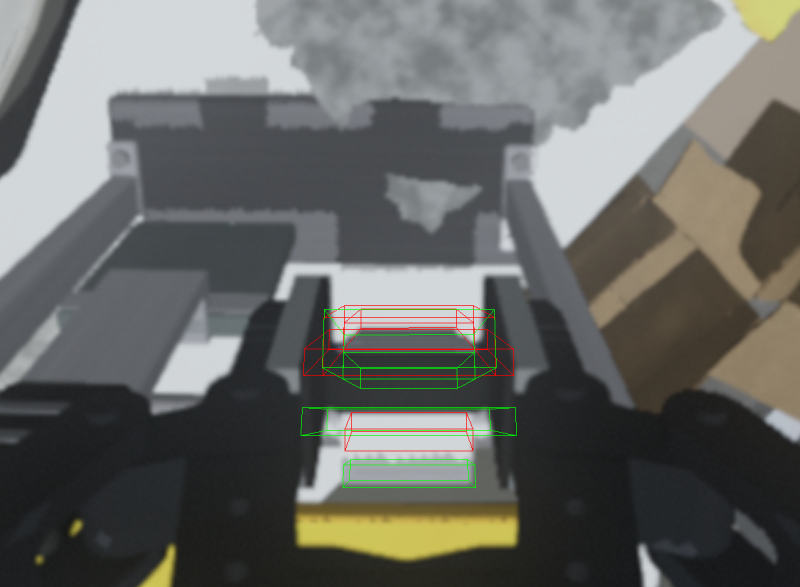

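arm_command:
  plan:
    - {"translation":[0,-0.25,0.15],"twist":0,"gripper":0.2}
    - {"translation":[0,-0.45,0.4],"twist":0,"gripper":0.2}
    - {"translation":[0,-0.6,0.7],"twist":0,"gripper":0.2}
    - {"translation":[0,-0.75,0.95],"twist":0,"gripper":0.2}
    - {"translation":[0,-0.8,1.1],"twist":0,"gripper":0.2}

```text
clock: 10.07
eef_pos: [462.0, 406.5, 195.9]
tcp_rot: [3.136, 0.001, 2.255]
contact_force: [-1.6, -0.9, 8.2]
opening: 0.348
```

```bash
python3 -c "
from h import *
s=sense();p=s['eef_pos'];snap('wrist','w12'); snap('scene','s12');go(489,428.7,221,yaw=2.26)
overlay('s12',(30,38),p,(80,190,220,320),'ov12s')
overlay('w12',(30,38),p,(100,130,400,350),'ov12w')
"
```

```text
clk 10.17 pos [461.9 406.5 195.8] yaw 2.255 op 0.345 F [-0.4 -0.9  5.9] q1 0.72 q6 -1.53| shift cm [ 0.    3.52 -2.51] twist -0.005
```

View pics/ov12s.png

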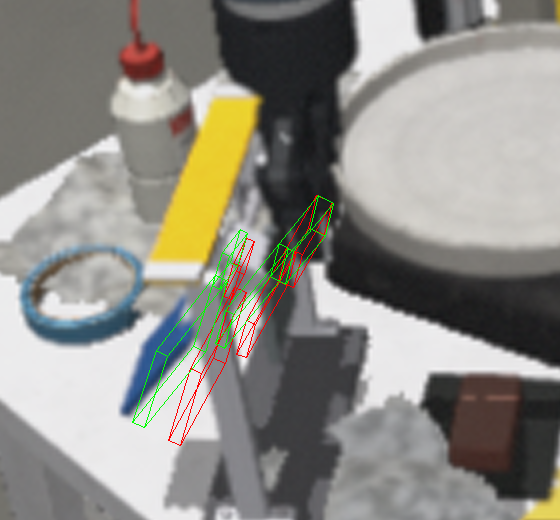

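View pics/ov12w.png

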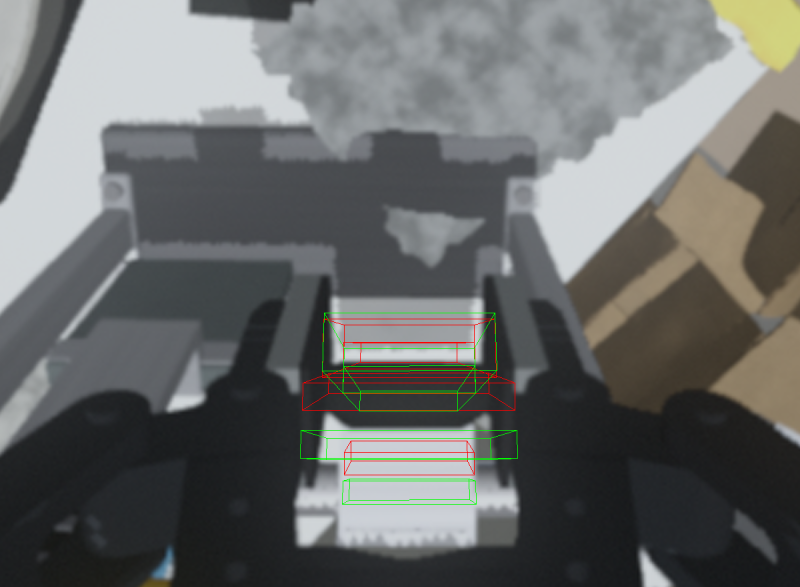

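arm_command:
  plan:
    - {"translation":[0,0,0],"twist":0,"gripper":0.2}
    - {"translation":[0,0,-0.1],"twist":0,"gripper":0.2}
    - {"translation":[0,-0.2,-0.3],"twist":0,"gripper":0.2}
    - {"translation":[0,-0.4,-0.55],"twist":0,"gripper":0.2}
    - {"translation":[0,-0.65,-0.8],"twist":0,"gripper":0.2}
  squeeze: 60

```text
clock: 10.58
eef_pos: [457.1, 402.5, 203.5]
tcp_rot: [3.136, 0.001, 2.255]
contact_force: [3.9, 3.2, -0.5]
opening: 0.337
```

```bash
python3 -c "
from h import *
s=sense();p=s['eef_pos'];snap('wrist','w13'); snap('scene','s13');go(489,428.7,221,yaw=2.26)
overlay('s13',(40,),p,(80,190,220,320),'ov13s')
overlay('w13',(40,),p,(100,130,400,350),'ov13w')
"
```

```text
clk 10.68 pos [456.7 402.2 203.8] yaw 2.255 op 0.335 F [2.2 1.1 1.3] q1 0.72 q6 -1.53| shift cm [ 0.01  4.18 -1.7 ] twist -0.005
```

View pics/ov13s.png

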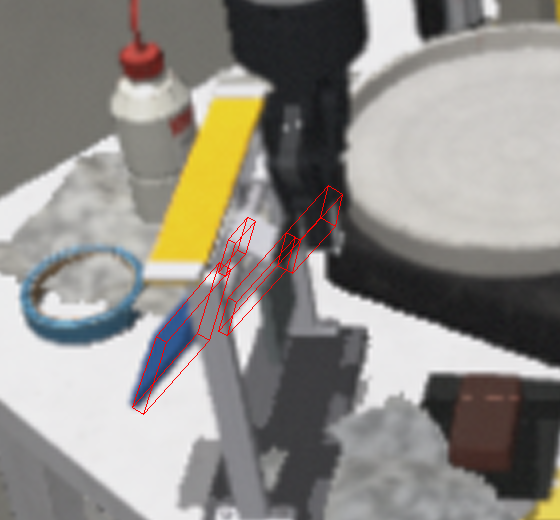

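View pics/ov13w.png

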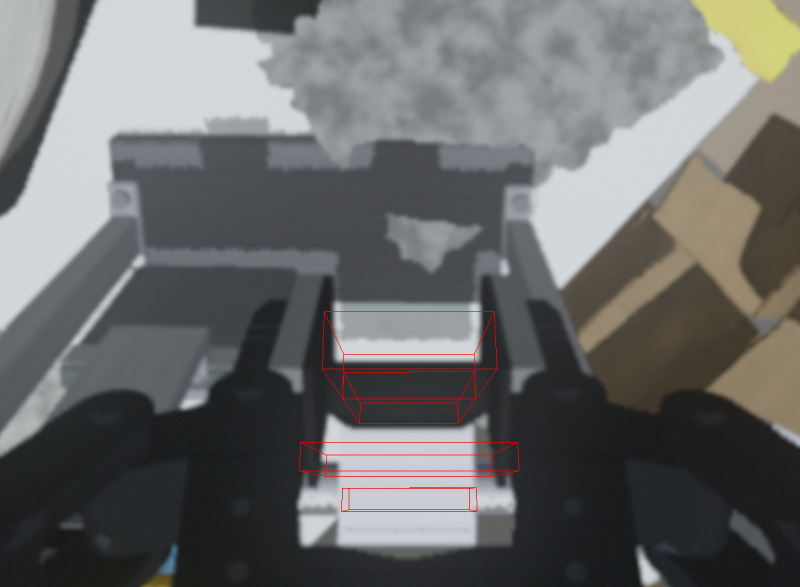

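arm_command:
  plan:
    - {"translation":[0,-0.25,-0.3],"twist":0,"gripper":0.2}
    - {"translation":[0,-0.55,-0.65],"twist":0,"gripper":0.2}
    - {"translation":[0,-0.85,-1.0],"twist":0,"gripper":0.2}
    - {"translation":[0,-1.15,-1.35],"twist":0,"gripper":0.2}
    - {"translation":[0,-1.45,-1.7],"twist":0,"gripper":0.2}

```text
clock: 11.1
eef_pos: [444.2, 392.0, 220.1]
tcp_rot: [3.14, 0.001, 2.255]
contact_force: [0.5, -0.5, -1.4]
opening: 0.336
```

```bash
python3 -c "
from h import *
s=sense();p=s['eef_pos'];snap('wrist','w14'); snap('scene','s14');go(489,428.7,221,yaw=2.26)
overlay('s14',(40,),p,(80,190,220,320),'ov14s')
overlay('w14',(40,),p,(100,130,400,350),'ov14w')
"
```

```text
clk 11.20 pos [444.7 392.3 220.9] yaw 2.255 op 0.335 F [-0.7 -0.6 -0.7] q1 0.72 q6 -1.53| shift cm [0.02 5.73 0.01] twist -0.005
```

View pics/ov14s.png

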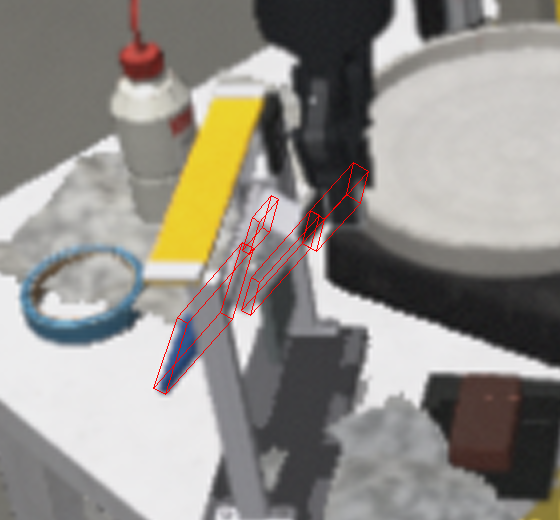

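View pics/ov14w.png

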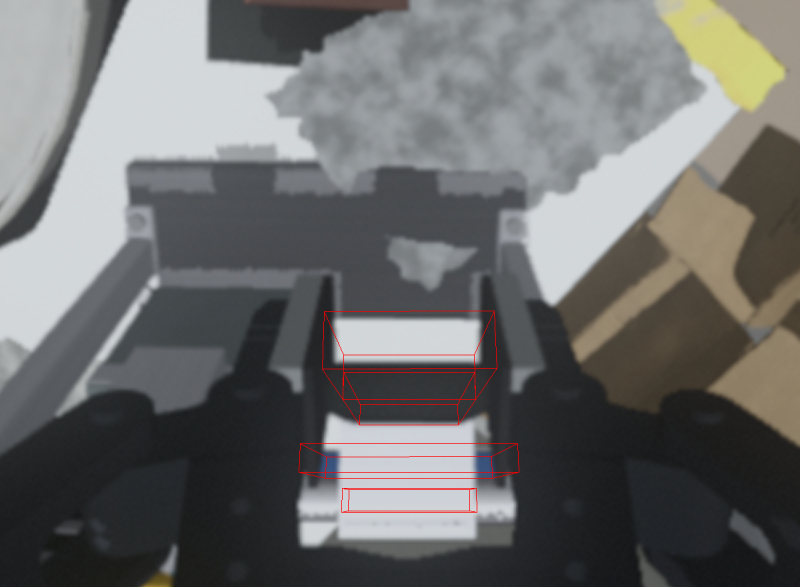

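```bash
python3 -c "
from h import *
for t in (38,40,42):
  O,f=panel(t,sense()['eef_pos']); r=665*SX+22.3*SY+185*SZ-O
  a=np.radians(t); xp=np.cos(a)*SX+np.sin(a)*SZ; zp=-np.sin(a)*SX+np.cos(a)*SZ
  print(t,r@xp,r@zp, 'tip end',f(16,0,-16)@SX-665,f(16,0,-16)[2]-185,'ptop',f(6,0,-50)@SX-665,f(6,0,-50)[2]-185)
"
```

```text
38 13.902734985421633 -34.02608821168575 tip end -9.606853485686656 15.49595662929596 ptop 3.442461829401509 -17.453023746589196
40 10.98896574706519 -34.91456051684076 tip end -8.480942407670454 17.710424707464824 ptop 5.710056221922059 -14.762962455445802
42 8.045949825329654 -35.70080102740949 tip end -7.432982863955544 19.962846757665034 ptop 7.882409534266685 -11.995383372154947
```

arm_command:
  plan:
    - {"translation":[0,-0.6,0.2],"twist":0,"gripper":0.2}
    - {"translation":[0,-1.4,0.4],"twist":0,"gripper":0.2}
    - {"translation":[0,-2.4,0.4],"twist":0,"gripper":0.2}
    - {"translation":[0,-3.6,0.4],"twist":0,"gripper":0.2}
    - {"translation":[0,-5,0.4],"twist":0,"gripper":0.2}

```text
clock: 11.62
eef_pos: [404.9, 359.9, 216.2]
tcp_rot: [3.139, 0.001, 2.255]
contact_force: [0.4, -0.2, -0.6]
opening: 0.332
```

```bash
python3 -c "
from h import *
s=sense();p=s['eef_pos'];snap('wrist','w15'); snap('scene','s15');go(489,428.7,221,yaw=2.26)
overlay('s15',(40,),p,(80,190,220,320),'ov15s')
overlay('w15',(40,),p,(100,130,400,350),'ov15w')
"
```

```text
clk 11.72 pos [403.8 358.9 216.2] yaw 2.255 op 0.338 F [ 1.   0.1 -1. ] q1 0.72 q6 -1.53| shift cm [ 1.000e-02  1.102e+01 -4.600e-01] twist -0.005
```

View pics/ov15s.png

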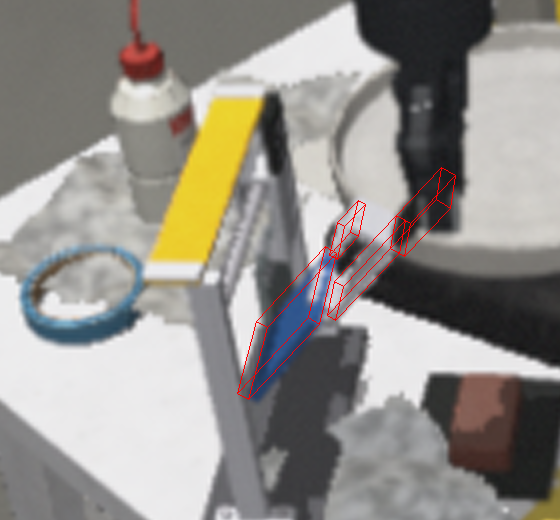

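View pics/ov15w.png

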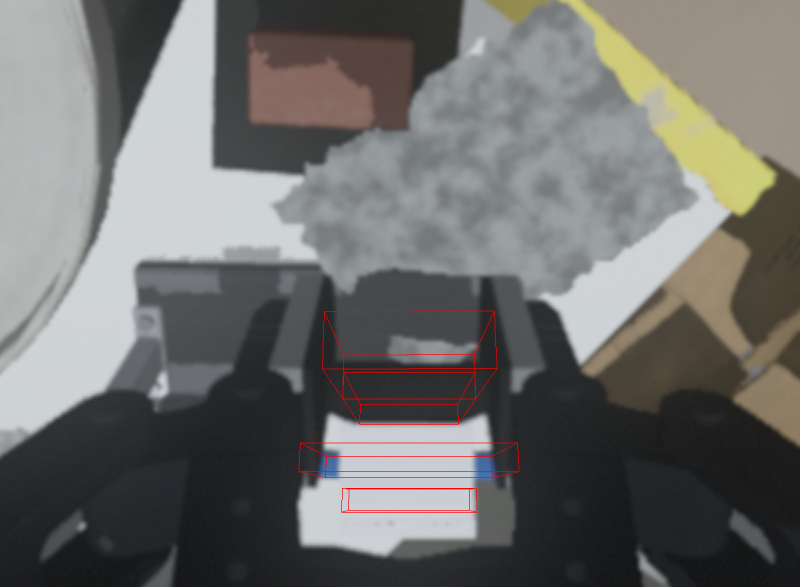

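arm_command:
  plan:
    - {"translation":[0,-1.6,0],"twist":0,"gripper":0.2}
    - {"translation":[0,-3.6,0],"twist":0,"gripper":0.2}
    - {"translation":[0,-6,0],"twist":0,"gripper":0.2}
    - {"translation":[0,-8.5,-1],"twist":0,"gripper":0.2}
    - {"translation":[0,-10.5,-3],"twist":0,"gripper":0.2}

```text
clock: 12.13
eef_pos: [320.0, 290.5, 244.2]
tcp_rot: [-3.138, 0.001, 2.255]
contact_force: [-0.1, 0.2, -0.5]
opening: 0.332
```

```bash
python3 -c "
from h import *
s=sense();p=s['eef_pos'];snap('scene','s16');go(350,-40,260,yaw=1.78)
overlay('s16',(40,),p,(60,170,320,350),'ov16s')
for z in (-130,): print(panel(40,p)[1](2,0,z))
"
```

```text
clk 12.18 pos [319.2 289.9 248.5] yaw 2.255 op 0.331 F [-1.1 -1.   1.4] q1 0.73 q6 -1.52| shift cm [-27.51 -18.47  -1.12] twist 0.475
[417.90986351 370.56307254 129.75276093]
```

View pics/ov16s.png

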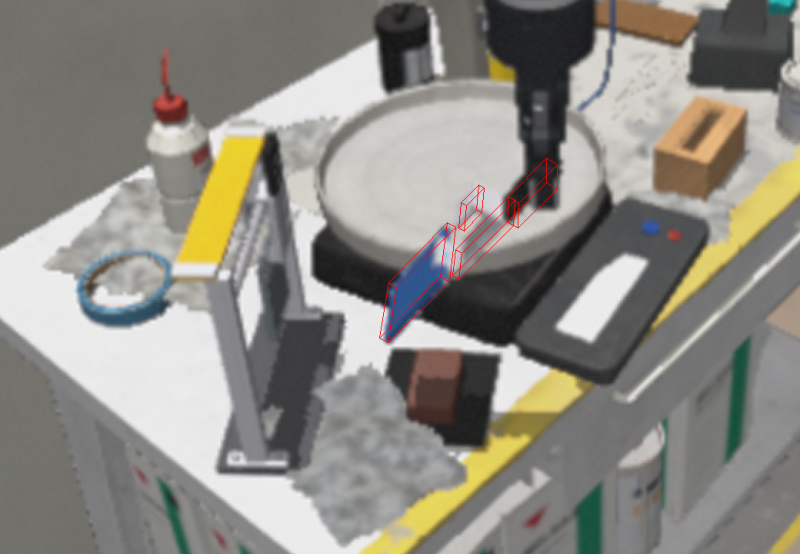

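arm_command:
  plan:
    - {"translation":[0,0,-1.5],"twist":0,"gripper":0.2}
    - {"translation":[0,0,-3.5],"twist":0,"gripper":0.2}
    - {"translation":[0,0,-5],"twist":0,"gripper":0.2}
    - {"translation":[-2,-1.5,-5],"twist":0,"gripper":0.2}
    - {"translation":[-4,-3,-5],"twist":0.06,"gripper":0.2}
  squeeze: 20

```text
clock: 12.6
eef_pos: [321.9, 240.6, 299.7]
tcp_rot: [3.139, 0.001, 2.198]
contact_force: [-0.3, -1.0, -1.8]
opening: 0.333
```

```bash
python3 -c "
from h import *
s=sense();p=s['eef_pos'];snap('scene','s17');go(325,-85,300,yaw=1.78)
overlay('s17',(40,),p,(60,130,320,310),'ov17s',yaw=s['tcp_rot'][2])
"
```

```text
clk 12.65 pos [320.9 236.3 298.8] yaw 2.191 op 0.331 F [-2.2 -2.3 -1.5] q1 0.63 q6 -1.56| shift cm [-2.639e+01 -1.833e+01 -1.000e-02] twist 0.411
```

View pics/ov17s.png

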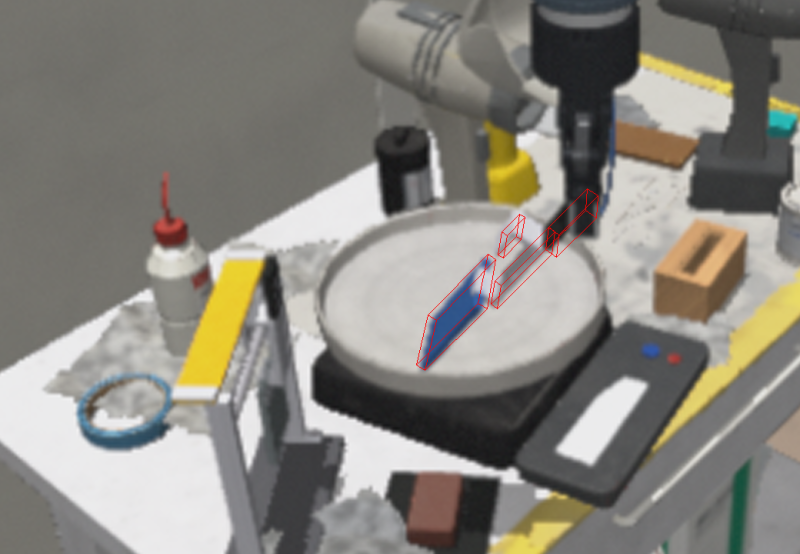

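Run:
```python
from h import *
_,s=load('scene0'); _,t=load('top0')
S=lambda p:(p[0]/3.3+80-.35,p[1]/3.3+200-.35);T=lambda p:(p[0]/4.5+230-.4,p[1]/4.5+150-.4)
print(tri([(s,S((656,154))),(t,T((28,357)))])); print(tri([(s,S((632,145))),(t,T((22,325)))]))
print('keypad right edge',onz(t,T((78,280)),40),onz(t,T((85,380)),40))
d=np.array([.4,-.917]);C=np.array([389.5,-36.5])
for w in (145,130,106,79,50,19,14): print(w,(C-w*d).round(1))
go(331,96,300,yaw=0.41)
```

```text
(array([371.66340097,  45.82958601,  23.17724568]), [np.float64(0.021703125857027054), np.float64(0.021703125857091093)])
(array([395.12947631,  50.83681119,  25.18205152]), [np.float64(0.09929137280971884), np.float64(0.09929137280986257)])
keypad right edge [428.66837164  10.080816    40.        ] [355.17793714   3.09355073  40.        ]
145 [331.5  96.5]
130 [337.5  82.7]
106 [347.1  60.7]
79 [357.9  35.9]
50 [369.5   9.4]
19 [381.9 -19.1]
14 [383.9 -23.7]
clk 12.65 pos [320.9 236.3 298.8] yaw 2.191 op 0.331 F [-2.2 -2.3 -1.5] q1 0.63 q6 -1.56| shift cm [-12.01  -7.32  -0.07] twist 1.781
```

arm_command:
  plan:
    - {"translation":[-2.4,-1.5,0],"twist":0.12,"gripper":0.2}
    - {"translation":[-4.8,-3,0],"twist":0.24,"gripper":0.2}
    - {"translation":[-7.2,-4.4,0],"twist":0.36,"gripper":0.2}
    - {"translation":[-9.6,-5.8,0],"twist":0.48,"gripper":0.2}
    - {"translation":[-12,-7.3,0],"twist":0.6,"gripper":0.2}
  squeeze: 40

```text
clock: 13.07
eef_pos: [331.2, 95.1, 299.5]
tcp_rot: [3.14, 0.003, 1.585]
contact_force: [0.4, -0.6, -2.0]
opening: 0.334
```

arm_command:
  plan:
    - {"translation":[0,0,0],"twist":0.12,"gripper":0.2}
    - {"translation":[0,0,0],"twist":0.24,"gripper":0.2}
    - {"translation":[0,0,0],"twist":0.36,"gripper":0.2}
    - {"translation":[0,0,0],"twist":0.48,"gripper":0.2}
    - {"translation":[0,0,0],"twist":0.6,"gripper":0.2}

```text
clock: 13.48
eef_pos: [331.4, 95.0, 299.6]
tcp_rot: [3.138, 0.001, 0.979]
contact_force: [0.1, -0.2, -1.7]
opening: 0.333
```

```bash
python3 -c "
from h import *
go(331.5,96.5,200,yaw=0.41)"
```

```text
clk 13.48 pos [331.4  95.  299.6] yaw 0.979 op 0.333 F [ 0.1 -0.2 -1.7] q1 0.28 q6 -0.70| shift cm [ 0.14 -0.11  9.96] twist 0.569
```

arm_command:
  plan:
    - {"translation":[0.1,-0.1,0],"twist":0.12,"gripper":0.2}
    - {"translation":[0.1,-0.1,0],"twist":0.24,"gripper":0.2}
    - {"translation":[0.1,-0.1,0],"twist":0.36,"gripper":0.2}
    - {"translation":[0.1,-0.1,1.5],"twist":0.48,"gripper":0.2}
    - {"translation":[0.1,-0.1,4],"twist":0.57,"gripper":0.2}

```text
clock: 13.9
eef_pos: [333.2, 96.9, 261.2]
tcp_rot: [3.137, -0.007, 0.402]
contact_force: [1.0, 0.0, -1.3]
opening: 0.33
```

```bash
python3 -c "
from h import *
s=sense();p=s['eef_pos'];snap('scene','s18');go(331.5,96.5,144,yaw=0.41)
overlay('s18',(40,),p,(180,130,380,280),'ov18s',yaw=s['tcp_rot'][2])
O,f=panel(40,p,yaw=s['tcp_rot'][2]);print(f(2,0,-130))
"
```

```text
clk 13.95 pos [329.9  95.9 255.8] yaw 0.397 op 0.335 F [-3.2 -2.5 -6.3] q1 0.28 q6 -0.11| shift cm [ 0.19 -0.02 11.18] twist -0.013
[382.75812495 -19.55199433 146.73869058]
```

View pics/ov18s.png

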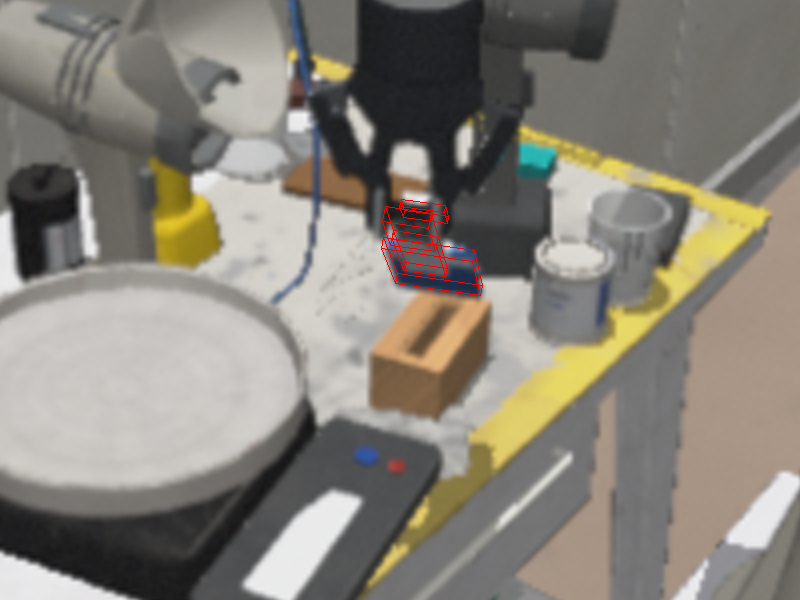

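arm_command:
  plan:
    - {"translation":[0.15,-0.2,2.5],"twist":0,"gripper":0.2}
    - {"translation":[0.15,-0.2,5.5],"twist":0,"gripper":0.2}
    - {"translation":[0.15,-0.2,8.5],"twist":0,"gripper":0.2}
    - {"translation":[0.15,-0.2,10.8],"twist":0,"gripper":0.2}
    - {"translation":[0.15,-0.2,11.2],"twist":0,"gripper":0.2}
  squeeze: 20

```text
clock: 14.37
eef_pos: [328.4, 97.4, 141.3]
tcp_rot: [3.139, 0.006, 0.399]
contact_force: [-1.5, -0.5, -0.9]
opening: 0.331
```

```bash
python3 -c "
from h import *
s=sense();p=s['eef_pos'];snap('scene','s19');
overlay('s19',(40,),p,(180,130,380,280),'ov19s',yaw=s['tcp_rot'][2])
go(337.5,82.7,144,yaw=0.41)
go(347.1,60.7,165,yaw=0.41)
go(357.9,35.9,181,yaw=0.41)
go(369.5,9.4,192,yaw=0.41)
go(383,-22,198,yaw=0.41)
"
```

```text
clk 14.42 pos [329.   97.6 142.3] yaw 0.399 op 0.334 F [ 1.1  0.6 -2. ] q1 0.29 q6 -0.11| shift cm [ 0.2   1.7  -0.16] twist -0.011
clk 14.42 pos [329.   97.6 142.3] yaw 0.399 op 0.334 F [ 1.1  0.6 -2. ] q1 0.29 q6 -0.11| shift cm [ 0.22  4.11 -2.26] twist -0.011
clk 14.42 pos [329.   97.6 142.3] yaw 0.399 op 0.334 F [ 1.1  0.6 -2. ] q1 0.29 q6 -0.11| shift cm [ 0.24  6.81 -3.85] twist -0.011
clk 14.42 pos [329.   97.6 142.3] yaw 0.399 op 0.334 F [ 1.1  0.6 -2. ] q1 0.29 q6 -0.11| shift cm [ 0.28  9.71 -4.94] twist -0.011
clk 14.42 pos [329.   97.6 142.3] yaw 0.399 op 0.334 F [ 1.1  0.6 -2. ] q1 0.29 q6 -0.11| shift cm [ 0.3  13.13 -5.54] twist -0.011
```

View pics/ov19s.png

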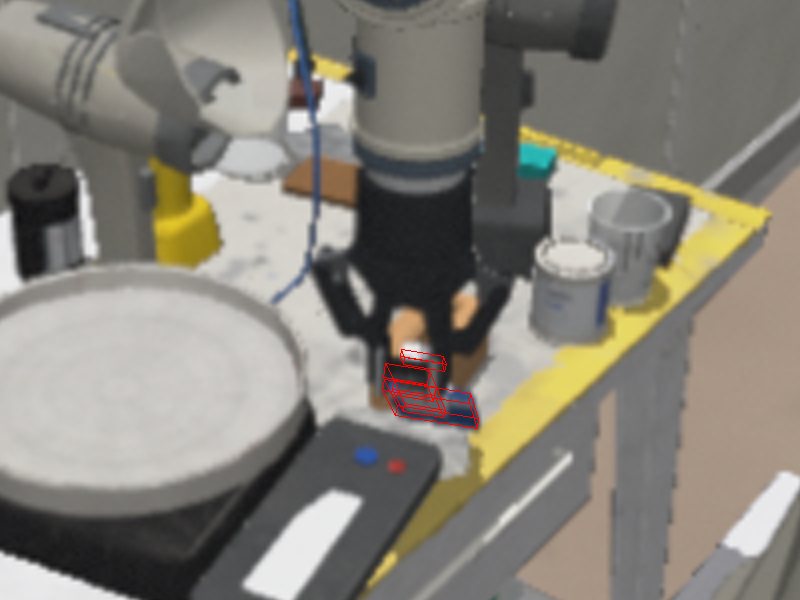

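Foot is in front of the rack corner. Start pushing slowly along the computed path.

arm_command:
  plan:
    - {"translation":[0.1,0.6,-0.1],"twist":0,"gripper":0.2}
    - {"translation":[0.2,1.3,-0.2],"twist":0,"gripper":0.2}
    - {"translation":[0.2,2.1,-0.7],"twist":0,"gripper":0.2}
    - {"translation":[0.2,3.1,-1.5],"twist":0,"gripper":0.2}
    - {"translation":[0.2,4.1,-2.3],"twist":0,"gripper":0.2}

```text
clock: 14.83
eef_pos: [347.7, 60.1, 167.1]
tcp_rot: [3.139, 0.004, 0.399]
contact_force: [-1.0, 1.9, -2.8]
opening: 0.331
```

```bash
python3 -c "
from h import *
s=sense();p=s['eef_pos'];snap('scene','s20');snap('wrist','w20')
overlay('s20',(30,),p,(180,130,380,280),'ov20s',yaw=s['tcp_rot'][2])
overlay('w20',(30,),p,(100,130,400,350),'ov20w',yaw=s['tcp_rot'][2])
go(357.9,35.9,181,yaw=0.41)
go(369.5,9.4,192,yaw=0.41)
go(383,-22,198,yaw=0.41)
"
```

```text
clk 14.93 pos [348.7  60.  167.7] yaw 0.397 op 0.336 F [-2.   3.   1.3] q1 0.17 q6 -0.23| shift cm [-0.09  2.58 -1.33] twist -0.013
clk 14.93 pos [348.7  60.  167.7] yaw 0.397 op 0.336 F [-2.   3.   1.3] q1 0.17 q6 -0.23| shift cm [-0.04  5.48 -2.42] twist -0.013
clk 14.93 pos [348.7  60.  167.7] yaw 0.397 op 0.336 F [-2.   3.   1.3] q1 0.17 q6 -0.23| shift cm [-0.01  8.9  -3.01] twist -0.013
```

View pics/ov20s.png

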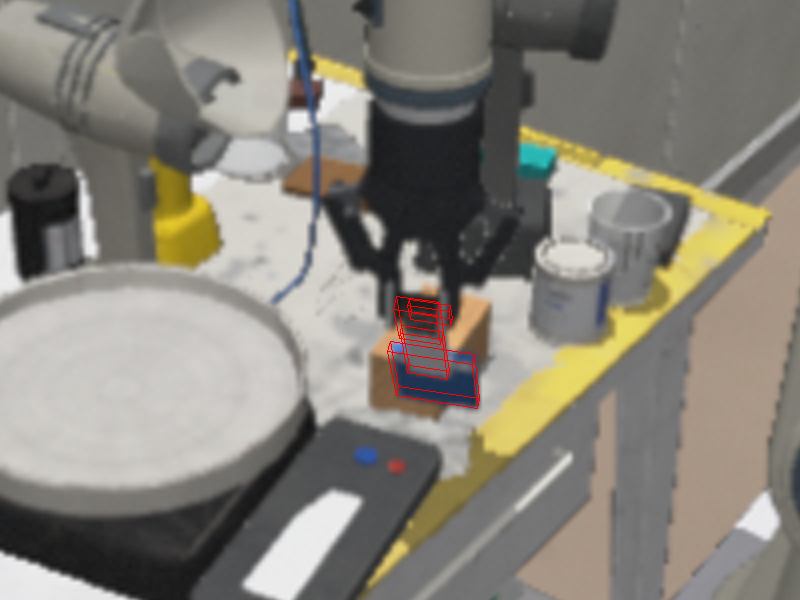

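View pics/ov20w.png

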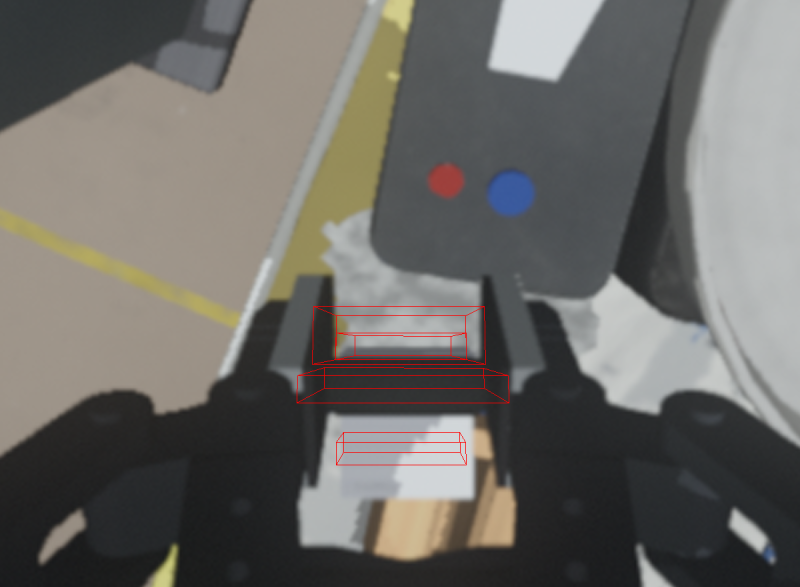

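arm_command:
  plan:
    - {"translation":[0,1.3,-0.7],"twist":0,"gripper":0.2}
    - {"translation":[0,2.6,-1.35],"twist":0,"gripper":0.2}
    - {"translation":[0,4,-1.9],"twist":0,"gripper":0.2}
    - {"translation":[0,5.5,-2.4],"twist":0,"gripper":0.2}
    - {"translation":[0,6.8,-2.7],"twist":0,"gripper":0.2}

```text
clock: 15.35
eef_pos: [375.2, -3.1, 195.8]
tcp_rot: [3.139, 0.001, 0.396]
contact_force: [-1.6, 2.7, -1.8]
opening: 0.335
```

```bash
python3 -c "
from h import *
s=sense();p=s['eef_pos'];snap('scene','s21')
overlay('s21',(6,),p,(180,130,380,280),'ov21s',yaw=s['tcp_rot'][2])
go(383,-22,198,yaw=0.41)
"
```

```text
clk 15.40 pos [376.3  -4.3 196.2] yaw 0.397 op 0.335 F [-1.2  3.3  1.4] q1 -0.01 q6 -0.41| shift cm [-0.06  1.89 -0.17] twist -0.013
```

View pics/ov21s.png

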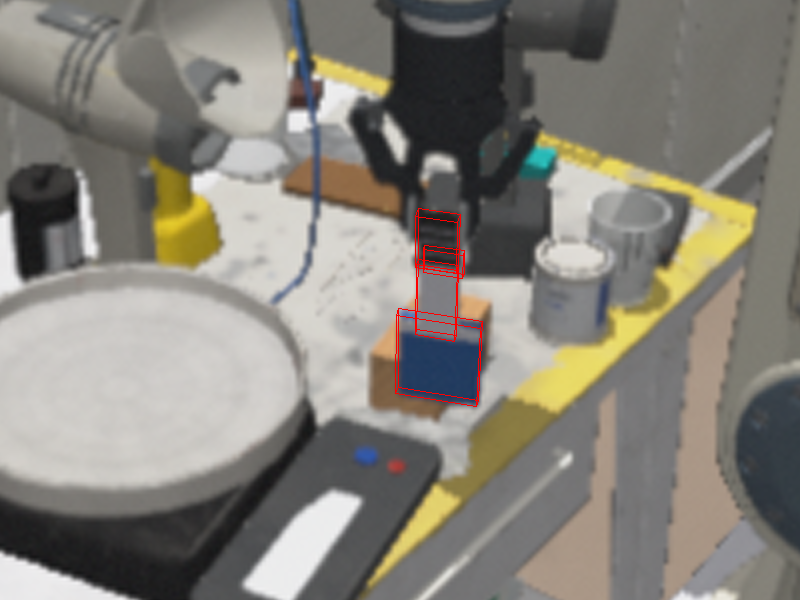

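arm_command:
  plan:
    - {"translation":[0,0.8,-0.1],"twist":0,"gripper":0.2}
    - {"translation":[0,1.5,-0.15],"twist":0,"gripper":0.2}
    - {"translation":[0,2.0,-0.2],"twist":0,"gripper":0.2}
    - {"translation":[0,2.1,-0.2],"twist":0,"gripper":0.2}
    - {"translation":[0,2.1,-0.2],"twist":0,"gripper":0.2}

```text
clock: 15.82
eef_pos: [384.4, -23.6, 198.3]
tcp_rot: [3.138, 0.0, 0.396]
contact_force: [-1.6, 3.0, 1.9]
opening: 0.335
```

```bash
python3 -c "
from h import *
s=sense();p=s['eef_pos'];snap('scene','s22');snap('wrist','w22')
overlay('s22',(0,),p,(180,130,380,280),'ov22s',yaw=s['tcp_rot'][2])
overlay('w22',(0,),p,(100,130,400,350),'ov22w',yaw=s['tcp_rot'][2])
go(383,-22,198,yaw=0.41)
"
```

```text
clk 15.92 pos [384.3 -23.4 198.2] yaw 0.397 op 0.334 F [-1.6  2.7  2. ] q1 -0.06 q6 -0.46| shift cm [-0.06 -0.18  0.02] twist -0.013
```

View pics/ov22s.png

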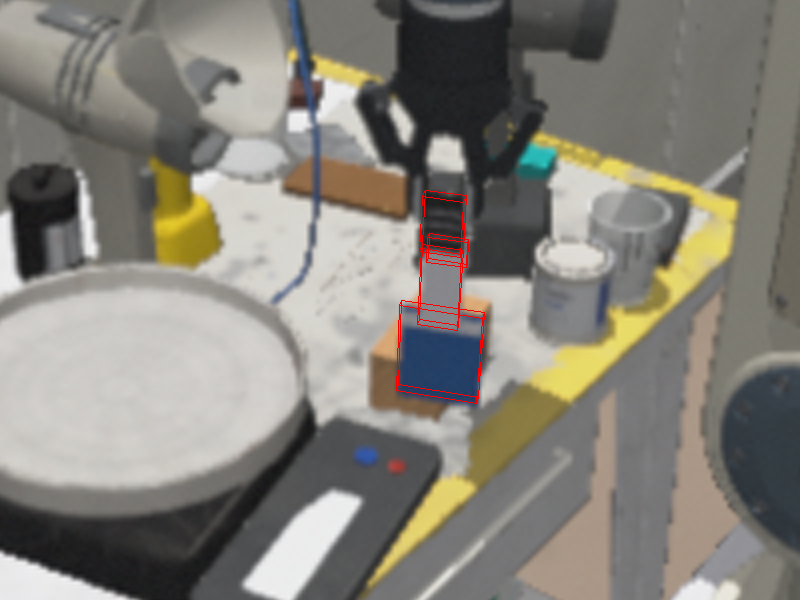

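View pics/ov22w.png

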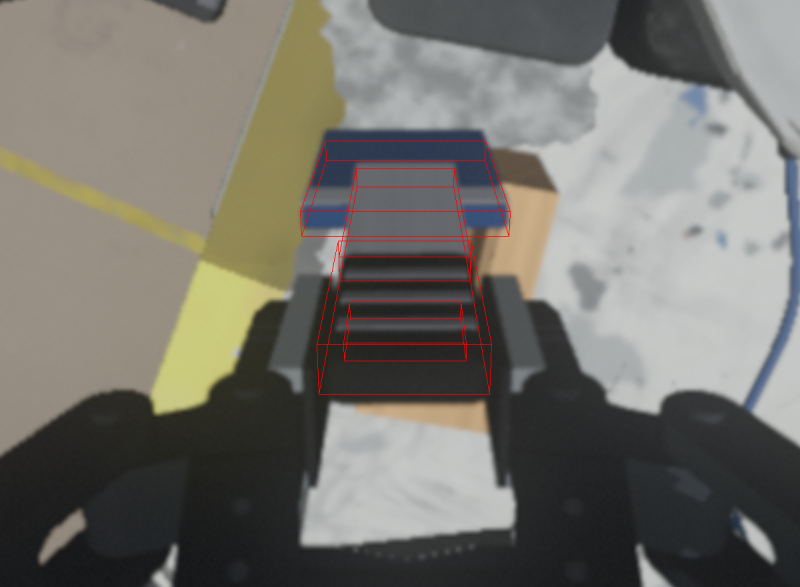

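```bash
cat > fit.py <<'E'
from h import *
from scipy.optimize import least_squares
def fit(tag,tcp,yaw,pts,x0=(0,49,-13,0)):
    _,m=load(tag); a=yaw-np.pi/2; sx=np.array([np.cos(a),np.sin(a),0]); sy=np.array([-np.sin(a),np.cos(a),0])
    def F(v):
        t=np.radians(v[0]); xp=np.cos(t)*sx+np.sin(t)*SZ; zp=-np.sin(t)*sx+np.cos(t)*SZ
        O=np.array(tcp)+13*SZ-v[2]*xp-v[1]*zp+v[3]*sy
        return O,xp,sy,zp
    def res(v):
        O,xp,y,zp=F(v); return (proj(m,[O+p[0]*xp+p[1]*y+p[2]*zp for p,_ in pts])-np.array([q for _,q in pts])).ravel()
    r=least_squares(res,x0); O,xp,y,zp=F(r.x)
    print('theta %.1f zg %.1f xg %.1f yoff %.1f rms %.2f'%(*r.x,np.sqrt(np.mean(r.fun**2))),'foot',(O+2*xp-130*zp).round(1))
    return r.x
E
python3 - <<'E'
from fit import *
g=lambda u,v:(u/2.6667+100,v/2.6667+130)
pts=[((-2,-32,-130),g(325,130)),((-2,32,-130),g(483,130)),((6,-32,-50),g(302,229)),((6,32,-50),g(510,229)),((-18,-15,11),g(343,256)),((-18,15,11),g(468,256)),((-8,-15,57),g(318,402)),((-8,15,57),g(491,402))]
s=sense()
fit('w22',s['eef_pos'],s['tcp_rot'][2],pts)
E
```

```text
theta -2.8 zg 54.3 xg -19.7 yoff 0.1 rms 1.50 foot [389.2 -35.   26. ]
```

arm_command:
  plan:
    - {"translation":[0,-1,0],"twist":0,"gripper":0.2}
    - {"translation":[0,-2,-1],"twist":0,"gripper":0.2}
    - {"translation":[0,-2.5,-3],"twist":0,"gripper":0.2}
    - {"translation":[0,-2.5,-5.5],"twist":0,"gripper":0.2}
    - {"translation":[0,-2.5,-8],"twist":0,"gripper":0.2}
  squeeze: 40

```text
clock: 16.33
eef_pos: [374.0, 0.5, 278.8]
tcp_rot: [3.137, 0.001, 0.398]
contact_force: [0.5, 0.3, -1.0]
opening: 0.335
```

```bash
python3 -c "
from h import *
go(385,-30,275,yaw=1.78)
"
```

```text
clk 16.33 pos [374.    0.5 278.8] yaw 0.398 op 0.335 F [ 0.5  0.3 -1. ] q1 0.00 q6 -0.39| shift cm [-0.16  3.24  0.39] twist -1.382
```

arm_command:
  plan:
    - {"translation":[0,0,0],"twist":-0.12,"gripper":0.2}
    - {"translation":[0,0,0],"twist":-0.24,"gripper":0.2}
    - {"translation":[0,0,0],"twist":-0.36,"gripper":0.2}
    - {"translation":[0,0,0],"twist":-0.48,"gripper":0.2}
    - {"translation":[0,0,0],"twist":-0.6,"gripper":0.2}

```text
clock: 16.75
eef_pos: [373.9, 0.9, 278.7]
tcp_rot: [3.137, 0.004, 1.005]
contact_force: [-0.3, 0.2, -0.7]
opening: 0.327
```

arm_command:
  plan:
    - {"translation":[0,0,0],"twist":-0.12,"gripper":0.2}
    - {"translation":[0,0,0],"twist":-0.24,"gripper":0.2}
    - {"translation":[0,0,0],"twist":-0.36,"gripper":0.2}
    - {"translation":[0,0,0],"twist":-0.48,"gripper":0.2}
    - {"translation":[0,0,0],"twist":-0.6,"gripper":0.2}

```text
clock: 17.17
eef_pos: [373.9, 1.2, 278.6]
tcp_rot: [3.139, 0.006, 1.611]
contact_force: [-0.2, 0.9, -0.5]
opening: 0.329
```

```bash
python3 -c "
from h import *
go(417,-87,265,yaw=1.78)
"
```

```text
clk 17.17 pos [373.9   1.2 278.6] yaw 1.611 op 0.329 F [-0.2  0.9 -0.5] q1 0.00 q6 -1.60| shift cm [-8.98  3.95  1.43] twist -0.169
```

arm_command:
  plan:
    - {"translation":[-2,1,0],"twist":-0.1,"gripper":0.2}
    - {"translation":[-4.5,2,0.5],"twist":-0.17,"gripper":0.2}
    - {"translation":[-7,3,1],"twist":-0.17,"gripper":0.2}
    - {"translation":[-8.98,3.95,1],"twist":-0.17,"gripper":0.2}
    - {"translation":[-8.98,3.95,1],"twist":-0.17,"gripper":0.2}

```text
clock: 17.58
eef_pos: [418.7, -89.3, 269.2]
tcp_rot: [3.139, 0.009, 1.78]
contact_force: [-0.4, -0.2, -1.6]
opening: 0.337
```

```bash
python3 -c "
from h import *
s=sense();p=s['eef_pos'];snap('wrist','w23');snap('scene','s23');snap('top','top23')
crop('w23',100,100,400,325,2.6667,'w23c');crop('s23',230,130,350,230,6.5,'s23c')
go(417,-87,265,yaw=1.78)
"
```

```text
clk 17.73 pos [416.6 -86.5 269.1] yaw 1.781 op 0.332 F [ 0.1  0.8 -0.3] q1 -0.20 q6 -1.98| shift cm [-0.06  0.02  0.41] twist 0.001
```

View pics/w23c.png

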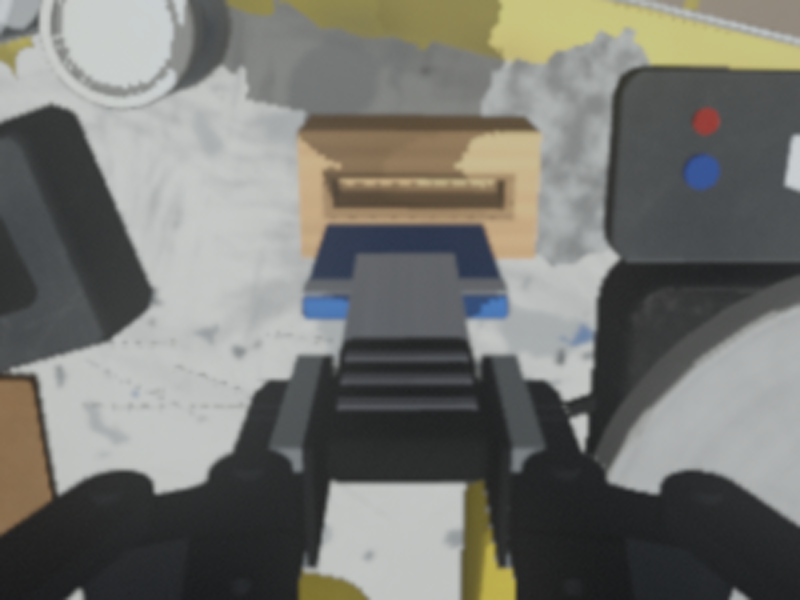

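View pics/s23c.png

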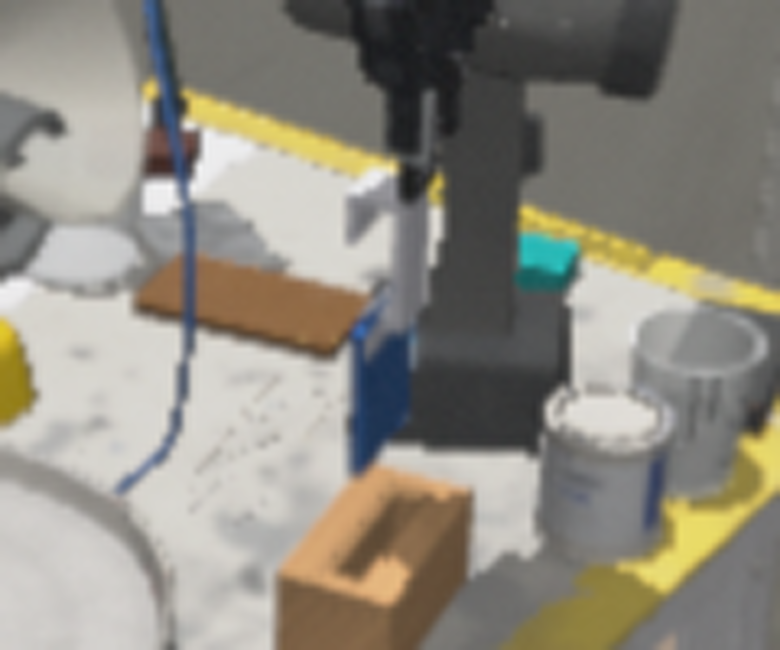

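```bash
python3 -c "
from h import *
snap('wrist','w24'); crop('w24',200,130,320,220,6.5,'w24c'); crop('w24',200,210,320,300,6.5,'w24d')
go(417,-87,265,yaw=1.78)
"
```

```text
clk 17.78 pos [416.5 -86.2 269.2] yaw 1.782 op 0.333 F [-0.5  0.  -0.9] q1 -0.20 q6 -1.98| shift cm [-0.08  0.03  0.42] twist 0.002
```

View pics/w24c.png

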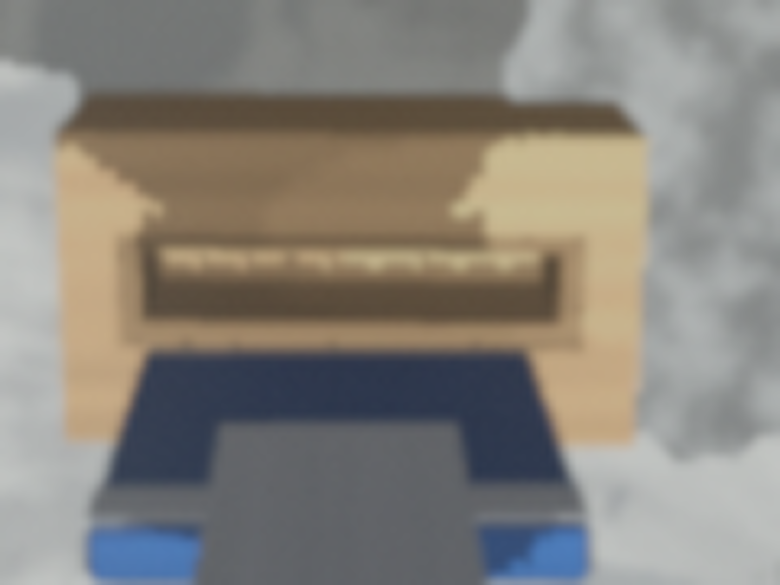

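View pics/w24d.png

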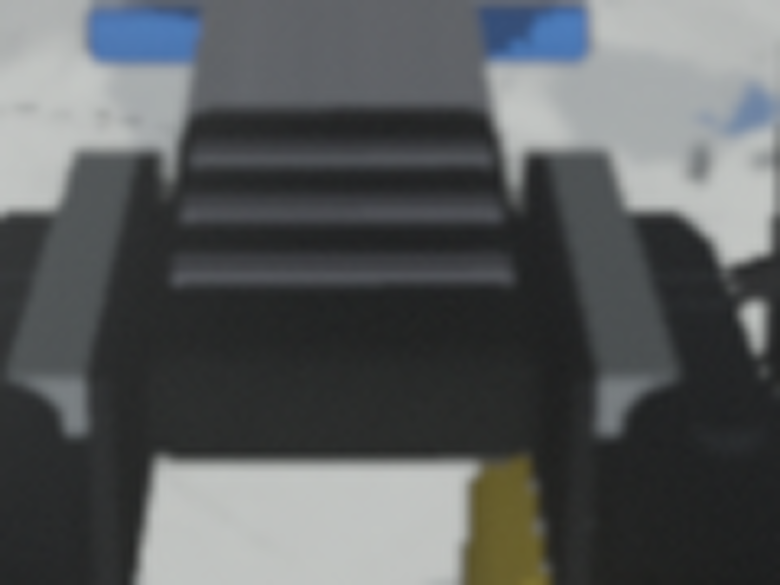

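Run:
```python
from fit import *
c=lambda u,v:(u/6.5+200-.42,v/6.5+130-.42); d=lambda u,v:(u/6.5+200-.42,v/6.5+210-.42)
pts=[((-2,-32,-130),c(148,351)),((-2,32,-130),c(528,351)),((6,-32,-50),d(90,62)),((6,32,-50),d(587,62)),((-18,-15,11),d(192,108)),((-18,15,11),d(493,108)),((-8,-15,57),d(153,458)),((-8,15,57),d(530,458))]
s=sense(); _,m=load('w24')
v=fit('w24',s['eef_pos'],s['tcp_rot'][2],pts)
Q=np.array([onz(m,c(*p),55) for p in [(122,237),(583,237),(583,347),(122,347)]]); print(Q.round(1),Q.mean(0))
Rk=np.array([onz(m,c(*p),55) for p in [(57,133),(648,133),(637,442),(66,440)]]); print(Rk.round(1),Rk.mean(0))
for A in (Q,Rk):
  e=A[1]-A[0]; f=A[2]-A[3]; print(np.linalg.norm(e),np.linalg.norm(f),np.linalg.norm(A[3]-A[0]),'yaw',np.arctan2(e[1],e[0]),np.arctan2(f[1],f[0]))
```

```text
theta -1.9 zg 60.6 xg -22.8 yoff -1.3 rms 1.02 foot [434.9 -83.6  90.9]
[[ 428.2 -128.3   55. ]
 [ 410.1  -44.    55. ]
 [ 430.8  -38.9   55. ]
 [ 449.2 -124.5   55. ]] [429.58291418 -83.92596092  55.        ]
[[ 411.4 -143.5   55. ]
 [ 388.6  -37.    55. ]
 [ 447.   -24.1   55. ]
 [ 469.8 -131.9   55. ]] [429.22473431 -84.1168869   55.        ]
86.15072414175488 87.59323879011608 21.353359992211466 yaw 1.7820639819445232 1.7824754249776236
108.8754203762723 110.17993784377609 59.575449624514434 yaw 1.7816868715304504 1.779153156448523
```

```bash
python3 -c "
from h import *
snap('scene','s24'); crop('s24',265,145,315,215,8.5,'s24c')
"
```

```text
(no output)
```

View pics/s24c.png

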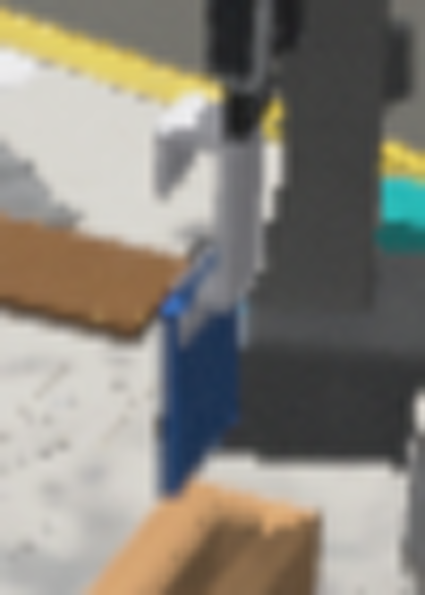

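```bash
cat >> fit.py <<'E'
def fit2(views,tcp,yaw,x0=(0,49,-13,0),w=(1,1)):
    a=yaw-np.pi/2; sx=np.array([np.cos(a),np.sin(a),0]); sy=np.array([-np.sin(a),np.cos(a),0])
    def F(v):
        t=np.radians(v[0]); xp=np.cos(t)*sx+np.sin(t)*SZ; zp=-np.sin(t)*sx+np.cos(t)*SZ
        return np.array(tcp)+13*SZ-v[2]*xp-v[1]*zp+v[3]*sy,xp,sy,zp
    def res(v):
        O,xp,y,zp=F(v); return np.concatenate([(proj(load(t)[1],[O+p[0]*xp+p[1]*y+p[2]*zp for p,_ in pts])-np.array([q for _,q in pts])).ravel() for t,pts in views])
    r=least_squares(res,x0); O,xp,y,zp=F(r.x)
    print('theta %.1f zg %.1f xg %.1f yoff %.1f'%tuple(r.x),'foot',(O+2*xp-130*zp).round(1)); print(r.fun.reshape(-1,2).round(1).tolist())
    return r.x
E
python3 - <<'E'
from fit import *
c=lambda u,v:(u/6.5+200-.42,v/6.5+130-.42); d=lambda u,v:(u/6.5+200-.42,v/6.5+210-.42); e=lambda u,v:(u/8.5+265-.44,v/8.5+145-.44)
pw=[((-2,-32,-130),c(148,351)),((-2,32,-130),c(528,351)),((6,-32,-50),d(90,62)),((6,32,-50),d(587,62)),((-18,-15,11),d(192,108)),((-18,15,11),d(493,108)),((-8,-15,57),d(153,458)),((-8,15,57),d(530,458))]
ps=[((-2,32,-130),e(178,495)),((6,32,-130),e(160,488)),((-2,-32,-130),e(240,420)),((16,15,-16),e(158,197)),((16,15,11),e(157,133)),((6,32,-50),e(163,303))]
s=sense()
fit2([('w24',pw),('s24',ps)],s['eef_pos'],s['tcp_rot'][2])
fit2([('s24',ps)],s['eef_pos'],s['tcp_rot'][2])
_,m=load('s24')
# rack top corner check in scene
print(proj(m,[[447.2,-24.4,55],[469.5,-131.5,55],[388.6,-37,55]]))
E
```

```text
theta -0.9 zg 52.2 xg -17.1 yoff -1.4 foot [432.7 -84.1  99.8]
[[1.0, 0.0], [1.8, 0.0], [0.8, 0.8], [0.9, 0.9], [-1.7, -2.6], [0.7, -2.5], [-3.2, 1.3], [0.8, 1.5], [-0.9, 1.8], [-1.2, 2.1], [-0.5, 0.7], [-1.1, 0.9], [-0.8, 0.5], [-1.0, 1.5]]
theta -1.0 zg 68.8 xg -28.4 yoff -35.8 foot [ 450.2 -115.5   83. ]
[[0.0, 0.0], [-0.2, 0.3], [0.2, -0.8], [-0.1, 0.1], [0.1, -0.1], [-0.1, 0.4]]
[[272.17780083 217.8502424 ]
 [285.78974798 200.76247344]
 [289.88600893 222.75599147]]
```

arm_command:
  plan:
    - {"translation":[0.1,-0.4,0.5],"twist":0,"gripper":0.2}
    - {"translation":[0.1,-0.4,1.3],"twist":0,"gripper":0.2}
    - {"translation":[0.1,-0.4,2.2],"twist":0,"gripper":0.2}
    - {"translation":[0.1,-0.4,2.9],"twist":0,"gripper":0.2}
    - {"translation":[0.1,-0.4,3.1],"twist":0,"gripper":0.2}

```text
clock: 18.25
eef_pos: [411.6, -85.9, 236.6]
tcp_rot: [-3.141, 0.006, 1.782]
contact_force: [-0.2, -0.3, -0.6]
opening: 0.331
```

```bash
python3 -c "
from h import *
snap('wrist','w25'); snap('scene','s25'); crop('w25',200,120,320,220,6.5,'w25c'); crop('s25',255,145,315,235,6.5,'s25c')
go(417,-87,190,yaw=1.78)
"
```

```text
clk 18.35 pos [412.1 -86.1 237.5] yaw 1.782 op 0.330 F [-1.7 -0.5 -0.9] q1 -0.20 q6 -1.98| shift cm [-0.17  0.46  4.75] twist 0.002
```

View pics/w25c.png

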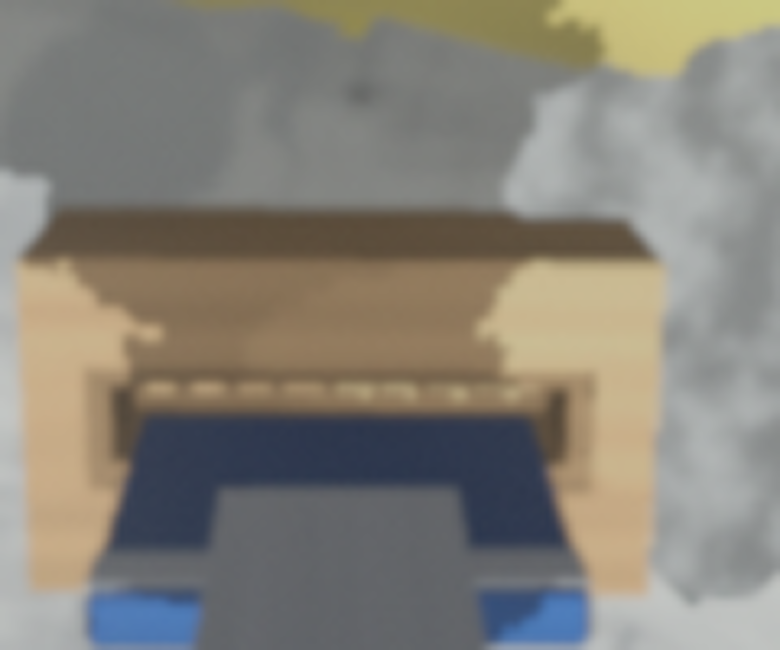

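View pics/s25c.png

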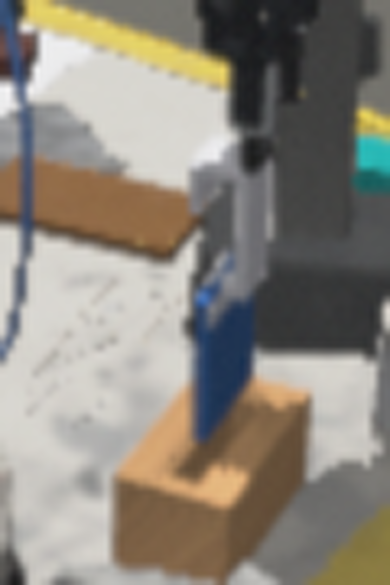

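arm_command:
  plan:
    - {"translation":[0,0,0.4],"twist":0,"gripper":0.2}
    - {"translation":[0,0,0.9],"twist":0,"gripper":0.2}
    - {"translation":[0,0,1.4],"twist":0,"gripper":0.2}
    - {"translation":[0,0,1.9],"twist":0,"gripper":0.2}
    - {"translation":[0,0,2.3],"twist":0,"gripper":0.2}
  squeeze: 25

```text
clock: 18.77
eef_pos: [412.1, -86.2, 213.9]
tcp_rot: [-3.141, 0.006, 1.782]
contact_force: [0.9, 0.2, -0.5]
opening: 0.334
```

```bash
python3 -c "
from h import *
snap('wrist','w26'); snap('scene','s26'); crop('w26',200,120,320,220,6.5,'w26c'); crop('s26',255,145,315,235,6.5,'s26c')
go(417,-87,190,yaw=1.78)
"
```

```text
clk 18.87 pos [411.8 -86.1 213.7] yaw 1.782 op 0.335 F [ 0.2 -0.1 -1.3] q1 -0.21 q6 -1.98| shift cm [-0.18  0.5   2.37] twist 0.002
```

View pics/w26c.png

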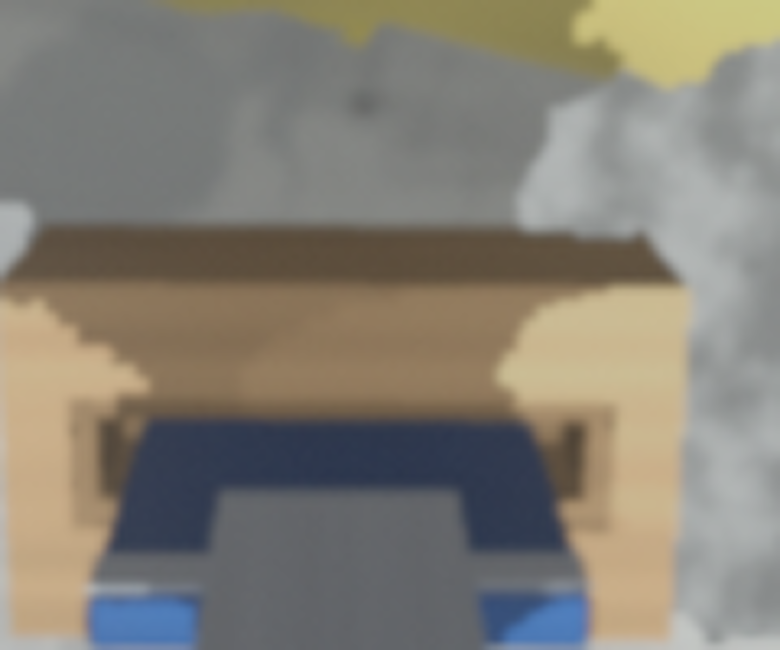

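View pics/s26c.png

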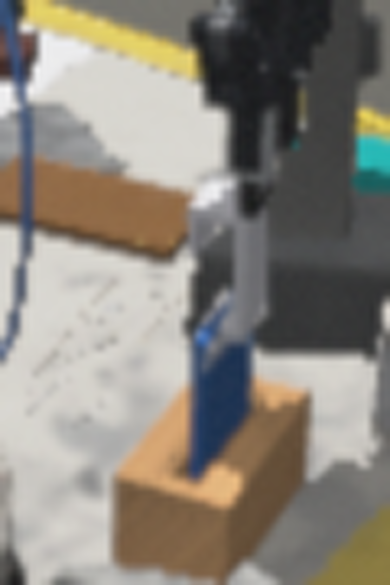

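arm_command:
  plan:
    - {"translation":[0,0.05,0.3],"twist":0,"gripper":0.2}
    - {"translation":[0,0.05,0.7],"twist":0,"gripper":0.2}
    - {"translation":[0,0.05,1.1],"twist":0,"gripper":0.2}
    - {"translation":[0,0.05,1.5],"twist":0,"gripper":0.2}
    - {"translation":[0,0.05,1.8],"twist":0,"gripper":0.2}

```text
clock: 19.28
eef_pos: [412.2, -86.1, 195.2]
tcp_rot: [-3.14, 0.006, 1.782]
contact_force: [0.3, 0.7, -1.0]
opening: 0.335
```

```bash
python3 -c "
from h import *
go(417,-87,186,yaw=1.78)
"
```

```text
clk 19.28 pos [412.2 -86.1 195.2] yaw 1.782 op 0.335 F [ 0.3  0.7 -1. ] q1 -0.20 q6 -1.98| shift cm [-0.18  0.45  0.92] twist 0.002
```

Sliding freely. Continue gently until contact with the floor.

arm_command:
  plan:
    - {"translation":[0,0,0.2],"twist":0,"gripper":0.2}
    - {"translation":[0,0,0.4],"twist":0,"gripper":0.2}
    - {"translation":[0,0,0.6],"twist":0,"gripper":0.2}
    - {"translation":[0,0,0.8],"twist":0,"gripper":0.2}
    - {"translation":[0,0,0.9],"twist":0,"gripper":0.2}

```text
clock: 19.7
eef_pos: [412.1, -86.1, 186.0]
tcp_rot: [-3.14, 0.006, 1.782]
contact_force: [0.8, -1.5, -0.0]
opening: 0.333
```

```bash
python3 -c "
from h import *
go(417,-87,186,yaw=1.78)
snap('scene','s27'); crop('s27',255,145,315,235,6.5,'s27c')
"
```

```text
clk 19.70 pos [412.1 -86.1 186. ] yaw 1.782 op 0.333 F [ 0.8 -1.5 -0. ] q1 -0.20 q6 -1.98| shift cm [-0.19  0.46 -0.  ] twist 0.002
```

View pics/s27c.png

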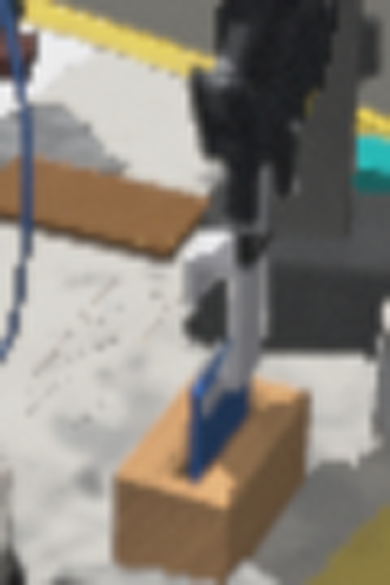

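arm_command:
  plan:
    - {"translation":[0,0,0.1],"twist":0,"gripper":0.2}
    - {"translation":[0,0,0.2],"twist":0,"gripper":0.2}
    - {"translation":[0,0,0.3],"twist":0,"gripper":0.2}
    - {"translation":[0,0,0.35],"twist":0,"gripper":0.2}
    - {"translation":[0,0,0.4],"twist":0,"gripper":0.2}

```text
clock: 20.17
eef_pos: [412.0, -86.1, 181.8]
tcp_rot: [-3.14, 0.005, 1.782]
contact_force: [0.8, -0.6, -0.4]
opening: 0.336
```

arm_command:
  plan:
    - {"translation":[0,0,0.1],"twist":0,"gripper":0.2}
    - {"translation":[0,0,0.2],"twist":0,"gripper":0.2}
    - {"translation":[0,0,0.3],"twist":0,"gripper":0.2}
    - {"translation":[0,0,0.35],"twist":0,"gripper":0.2}
    - {"translation":[0,0,0.4],"twist":0,"gripper":0.2}

```text
clock: 20.58
eef_pos: [415.2, -86.8, 181.1]
tcp_rot: [3.137, 0.008, 1.782]
contact_force: [-4.2, 0.5, 39.5]
opening: 0.333
```

arm_command:
  plan:
    - {"translation":[0,-0.1,-0.05],"twist":0,"gripper":0.2}
    - {"translation":[0,-0.15,-0.05],"twist":0,"gripper":0.2}
    - {"translation":[0,-0.15,-0.05],"twist":0,"gripper":0.2}
    - {"translation":[0,-0.15,-0.05],"twist":0,"gripper":0.2}
    - {"translation":[0,-0.15,-0.05],"twist":0,"gripper":0.2}

```text
clock: 21.0
eef_pos: [413.6, -87.1, 181.5]
tcp_rot: [3.138, 0.008, 1.782]
contact_force: [-0.5, 0.1, 2.3]
opening: 0.332
```

```bash
python3 -c "
from h import *
go(417,-87,186,yaw=1.78)
snap('scene','s28'); crop('s28',255,145,315,235,6.5,'s28c')
snap('wrist','w28'); crop('w28',100,100,400,325,2.6667,'w28c')
"
```

```text
clk 21.00 pos [413.6 -87.1 181.5] yaw 1.782 op 0.332 F [-0.5  0.1  2.3] q1 -0.21 q6 -1.98| shift cm [-0.07  0.34 -0.45] twist 0.002
```

View pics/s28c.png

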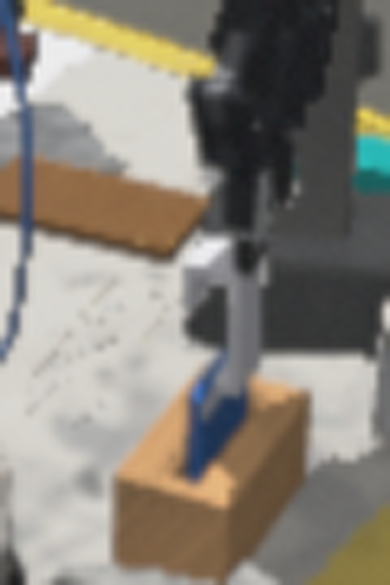

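View pics/w28c.png

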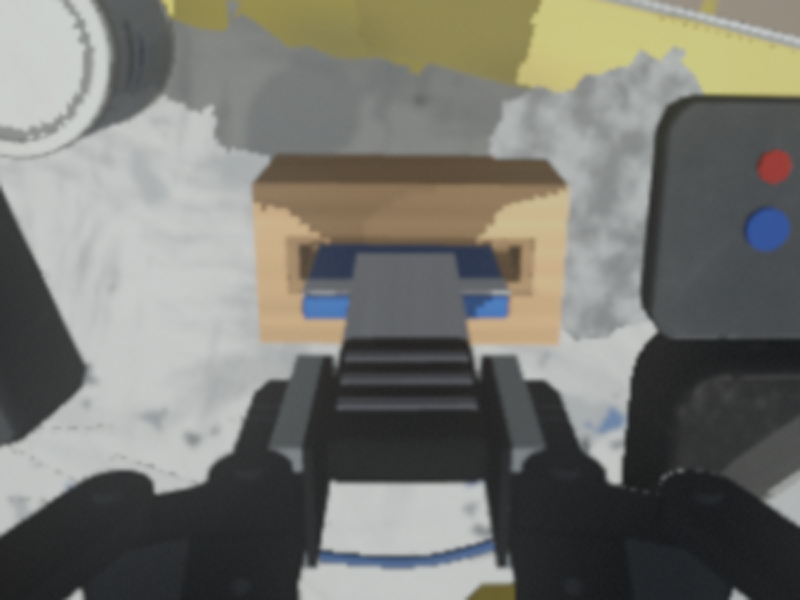

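```bash
cat > ov.py <<'E'
from h import *
def slotov(tag,dz,cr,out,xo=0,th=0):
    a=1.781-np.pi/2; sx=np.array([np.cos(a),np.sin(a),0]); sy=np.array([-np.sin(a),np.cos(a),0])
    img,m=load(tag); img=cv2.resize(img,None,fx=4,fy=4,interpolation=cv2.INTER_CUBIC)
    t=np.radians(th)
    xp=np.cos(t)*sx+np.sin(t)*SZ; zp=-np.sin(t)*sx+np.cos(t)*SZ
    for d,c in zip(dz,[(0,0,255),(0,255,0)]):
        O=np.array([429.5,-84,15+d])+(-2+xo)*xp+130*zp
        draw(img,m,lambda x,y,z:O+x*xp+y*sy+z*zp,c)
    x0,y0,x1,y1=cr; o=img[y0*4:y1*4,x0*4:x1*4]; s=min(800/o.shape[1],600/o.shape[0]); cv2.imwrite(f'pics/{out}.png',cv2.resize(o,None,fx=s,fy=s))
E
python3 -c "
from ov import *
slotov('s28',(0,10),(255,145,315,235),'so28'); slotov('w28',(0,10),(180,180,320,285),'wo28')"
```

```text
(no output)
```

View pics/so28.png

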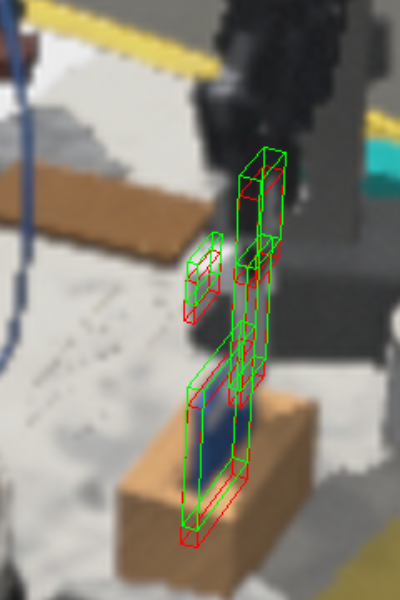

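View pics/wo28.png

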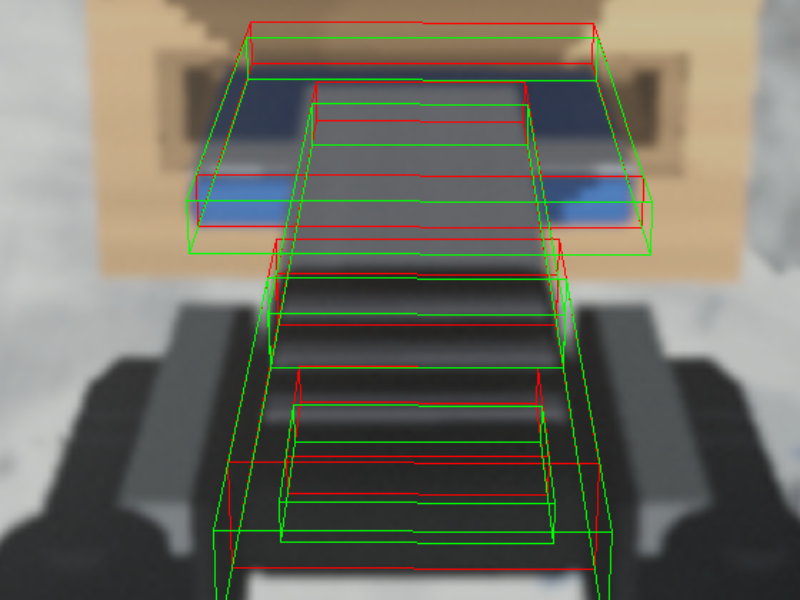

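arm_command:
  plan:
    - {"translation":[0,0,0],"twist":0,"gripper":0.42}
    - {"translation":[0,0,0],"twist":0,"gripper":0.5}
    - {"translation":[0,0,0],"twist":0,"gripper":0.6}
    - {"translation":[0,0,0],"twist":0,"gripper":0.6}
    - {"translation":[0,0,0],"twist":0,"gripper":0.6}

```text
clock: 21.52
eef_pos: [413.5, -87.1, 181.4]
tcp_rot: [3.138, 0.008, 1.782]
contact_force: [-0.5, 1.1, 0.1]
opening: 0.602
```

```bash
python3 -c "
from ov import *
go(417,-87,186,yaw=1.78)
snap('scene','s29')
snap('wrist','w29')
slotov('s29',(0,),(255,145,315,235),'so29'); slotov('w29',(0,),(160,180,340,315),'wo29')"
```

```text
clk 21.52 pos [413.5 -87.1 181.4] yaw 1.782 op 0.602 F [-0.5  1.1  0.1] q1 -0.21 q6 -1.98| shift cm [-0.07  0.34 -0.46] twist 0.002
```

View pics/so29.png

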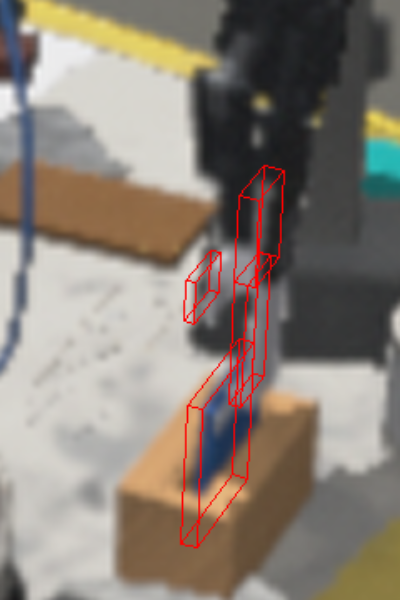

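View pics/wo29.png

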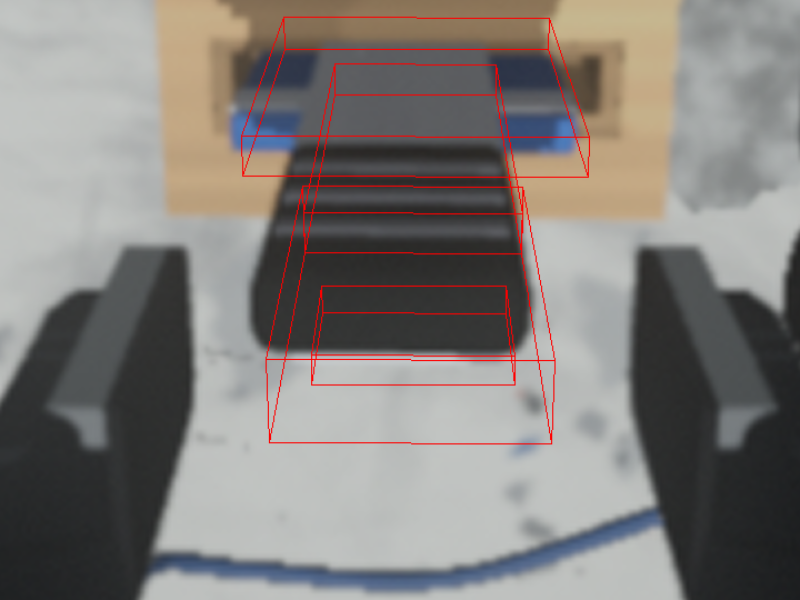

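Run:
```python
from fit import *
g=lambda u,v:(u/4.444+160-.4,v/4.444+180-.4)
pts=[((6,-32,-50),g(231,150)),((6,32,-50),g(577,150)),((-18,-15,11),g(296,145)),((-18,15,11),g(502,145)),((-8,-15,57),g(257,352)),((-8,15,57),g(525,352))]
s=sense()
fit('w29',s['eef_pos'],s['tcp_rot'][2],pts)
crop('s29',230,130,350,230,6.5,'s29c')
from ov import *
for th in (8,): slotov('w29',(0,),(160,180,340,315),'wo29b',th=th); slotov('s29',(0,),(255,145,315,235),'so29b',th=th)
```

```text
theta 1.9 zg 60.4 xg -9.7 yoff -2.7 rms 0.99 foot [431.8 -85.9   4.5]
```

View pics/wo29b.png

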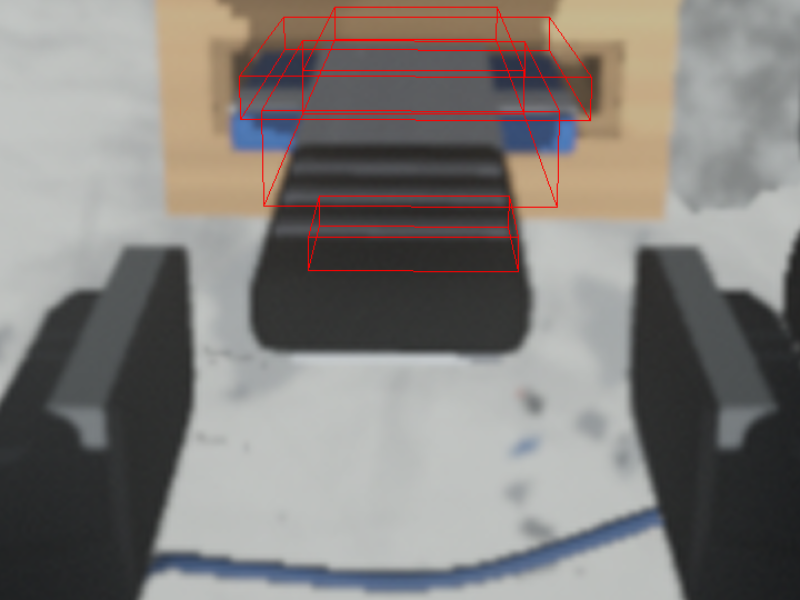

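View pics/s29c.png

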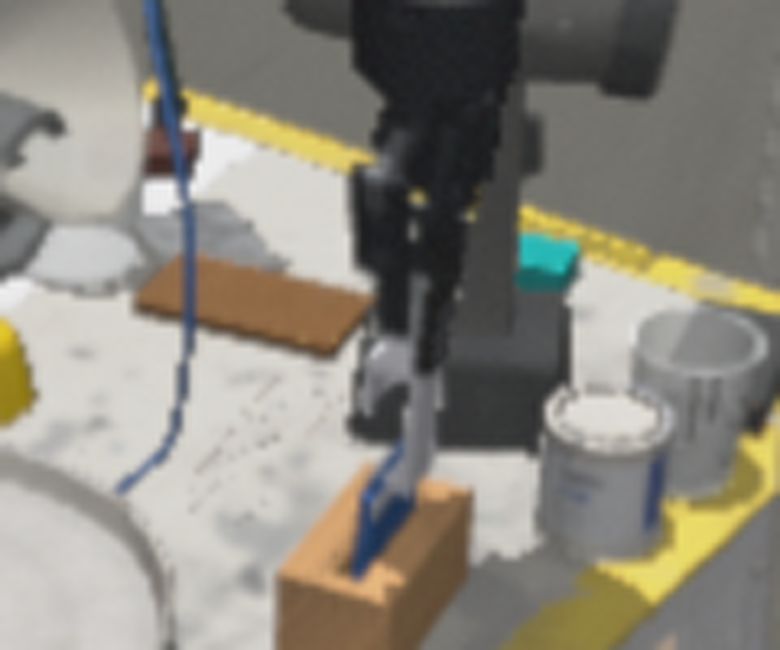

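arm_command:
  plan:
    - {"translation":[0,0,-0.5],"twist":0,"gripper":0.7}
    - {"translation":[0,0,-2],"twist":0,"gripper":0.7}
    - {"translation":[0,0,-5],"twist":0,"gripper":0.7}
    - {"translation":[0,0,-8.5],"twist":0,"gripper":0.7}
    - {"translation":[0,0,-11],"twist":0,"gripper":0.7}

```text
clock: 22.03
eef_pos: [413.2, -86.4, 294.2]
tcp_rot: [3.136, 0.008, 1.782]
contact_force: [1.0, -0.8, -0.6]
opening: 0.699
```

```bash
python3 -c "
from ov import *
snap('wrist','w30a');snap('wrist','w30');snap('scene','s30');snap('top','top30');go(417,-87,186,yaw=1.78)
crop('w30',160,130,340,265,4.444,'w30c'); crop('s30',255,145,315,235,6.5,'s30c')
"
```

```text
clk 22.23 pos [413.2 -86.4 292. ] yaw 1.782 op 0.697 F [ 0.3  0.1 -0.5] q1 -0.21 q6 -1.98| shift cm [-0.05  0.3  10.6 ] twist 0.002
```

View pics/w30c.png

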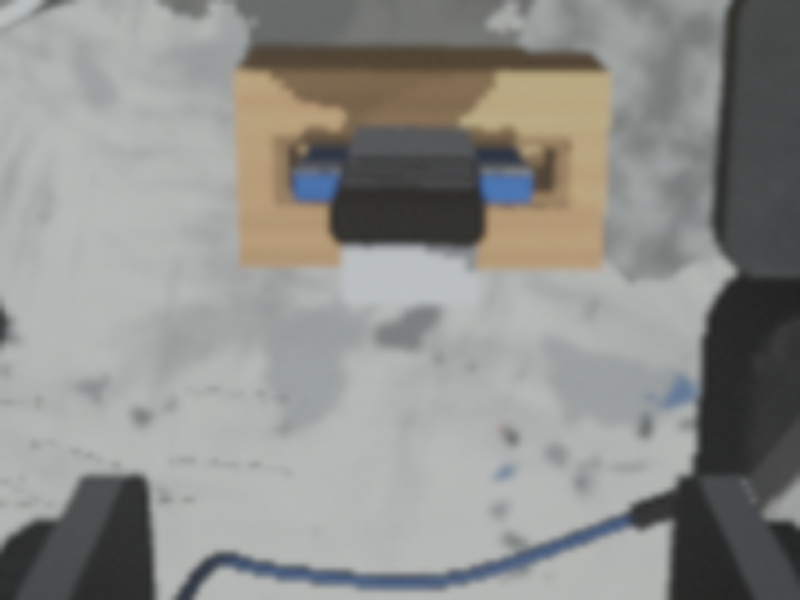

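View pics/s30c.png

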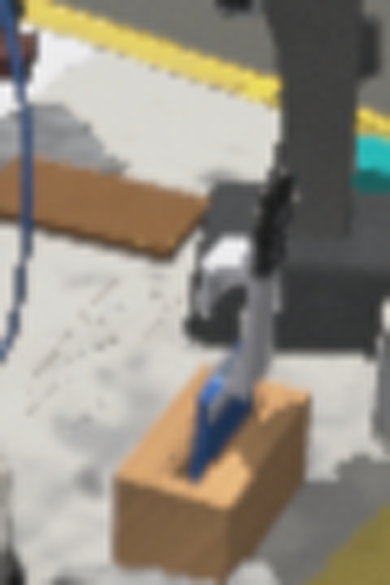

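arm_command:
  plan:
    - {"translation":[1.5,-1,0],"twist":0,"gripper":0.7}
    - {"translation":[3.5,-2,0],"twist":0,"gripper":0.7}
    - {"translation":[6,-3.5,0],"twist":0,"gripper":0.7}
    - {"translation":[8,-5,0],"twist":0,"gripper":0.7}
    - {"translation":[9,-5,0],"twist":0,"gripper":0.7}

```text
clock: 22.65
eef_pos: [341.5, -7.7, 289.1]
tcp_rot: [3.141, 0.007, 1.782]
contact_force: [-0.5, -0.4, 0.0]
opening: 0.7
```

```bash
python3 -c "
from ov import *
snap('wrist','w31a');snap('wrist','w31');go(417,-87,186,yaw=1.78)
crop('w31',130,150,310,285,4.444,'w31c')
"
```

```text
clk 22.75 pos [343.9  -7.9 289.8] yaw 1.784 op 0.698 F [ 0.6 -1.   0. ] q1 -0.02 q6 -1.80| shift cm [-9.2   5.44 10.47] twist 0.004
```

View pics/w31c.png

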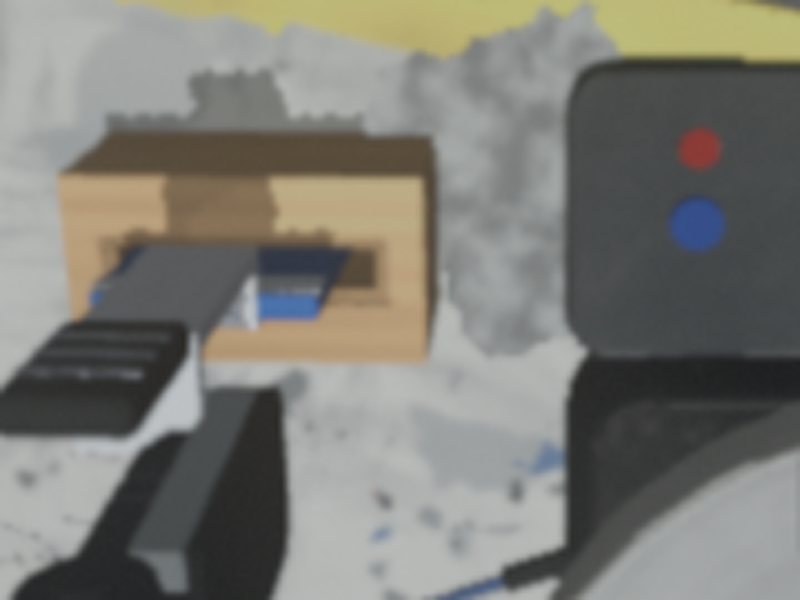

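Run:
```python
from h import *
_,a=load('w30');_,b=load('w31')
A=lambda u,v:(u/4.444+160-.4,v/4.444+130-.4);B=lambda u,v:(u/4.444+130-.4,v/4.444+150-.4)
for n,p,q in (('panel top rear +y',(533,203),(318,318)),('handle top rear +y',(484,245),(133,435)),('panel top front +y?',(526,170),(322,292)),('rack corner back+y',(603,267),(429,360)),('rack front+y',(609,71),(424,177))):
    X,r=tri([(a,A(*p)),(b,B(*q))]); print(n,X.round(1),np.round(r,1))
    d=X-np.array([429.5,-84,0]); print('   rack x %.1f y %.1f'%(d[0]*.978+d[1]*.208,-d[0]*.208+d[1]*.978))
```

```text
panel top rear +y [422.1 -55.4  95. ] [0.4 0.4]
   rack x -1.3 y 29.5
handle top rear +y [407.  -76.7 200.2] [0.5 0.5]
   rack x -20.5 y 11.8
panel top front +y? [416.6 -57.3  87. ] [1. 1.]
   rack x -7.1 y 28.8
rack corner back+y [447.6 -23.8  52.5] [0. 0.]
   rack x 30.2 y 55.2
rack front+y [389.7 -36.4  50.5] [0.4 0.4]
   rack x -29.1 y 54.8
```

```bash
python3 -c "
from h import *
snap('scene','s32');snap('top','top32')
crop('s32',80,140,360,340,2.85,'s32c'); crop('top32',75,60,405,255,2.4,'t32c');go(343,-8,290)
"
```

```text
clk 22.85 pos [345.3  -8.9 290.3] yaw 1.783 op 0.700 F [ 0.5  0.7 -0.7] q1 -0.02 q6 -1.80| shift cm [ 0.14 -0.2   0.03] twist 0.000
```

View pics/s32c.png

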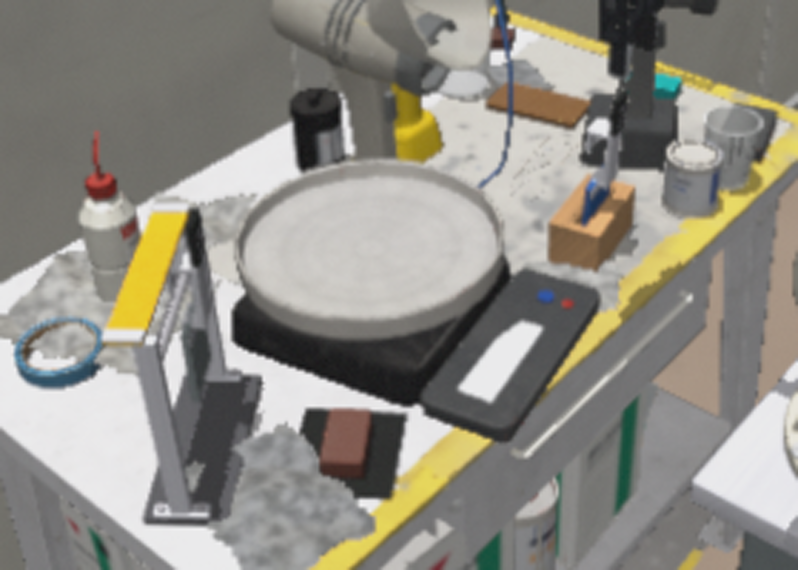

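View pics/t32c.png

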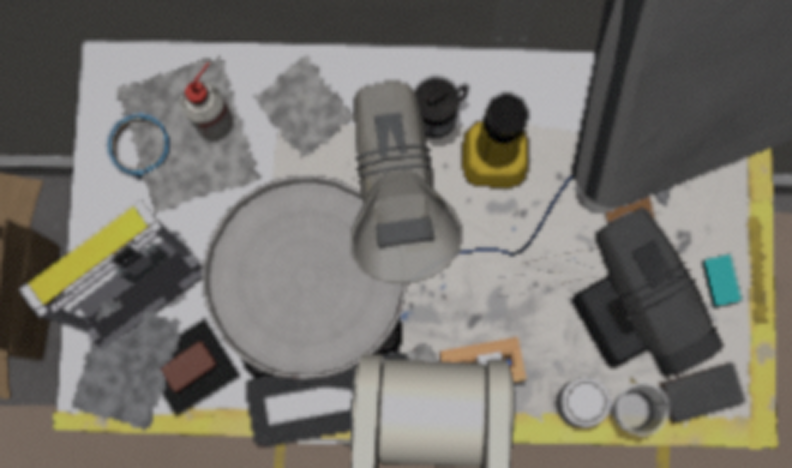

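```bash
python3 -c "
from rig import job,sense
print(job.sign_off(), sense()['clock'])"
```

```text
the job is handed in; nothing more can be done
the job is handed in; nothing more can be done
```

The job is handed in after about 23 s of robot time, and the last pictures show both parts done as asked. I got no verdict from the system.

**Box:** The small box was set down in the middle of the black mat, and the last scene and top pictures show it there.

**Panel removal:** I gripped the blue panel's handle lightly, raised it a little and tilted it about 40° to the front around the rail. It then slid out from under the keeper with contact forces below about 10 N. The tool itself cannot tilt, so I turned the panel upright in the grip by pushing its foot gently against a corner of the rack.

**Insertion:** I lowered the panel into the slot until it touched bottom and let go. On the last push the wrist force peaked at about 40 N, with the panel pressing on the rack.

**Last checks:**
- **Depth:** The panel's top edge measured 95 mm above the bench, which is what it should be with the foot on the slot floor. Rack corners measured the same way came out 2.5 to 4.5 mm low, so I know the depth only to within a few millimetres.
- **After letting go:** The panel shifted noticeably when I released it, so it may not have been fully down until then.
- **Lean:** It leans about 3° to the front, resting loosely against the slot edge, because the slot is wider than the panel.
- **Other things:** The grey panel still hangs on the rail, the tin and cup look untouched, and the gripper is clear of everything.

**Disagreement:** Fits of the panel from the scene camera alone were several millimetres off those from the wrist camera. I relied on the wrist views.

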